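# Set the store-room tins and cartons back on their feet

### The job

Some solvent tins and filler cartons have been knocked over on the store-room bench. Stand every tin cap up in a slot of the grey rack, one to a slot and right down on the slot's floor, and stand every tipped orange carton upright, top end up, centred on a yellow-outlined place in the row on the blue board, square with the row, without knocking or shifting the brown cartons and the jar. Only when all are standing, throw the rack's red lever fully over, away from the robot's side, to lock the rack.

Things in the scene. Friction and masses are not known exactly. Their poses are not given: they have to be found in the camera images.
- rack: Grey steel rack fixed to the bench, block 70 (x) x 290 (y) x 43 high with three slots in a row along its y, 98 apart, yellow strip on its front, which faces -x (the robot) in its own frame. Beyond its -y end a 12 high foot carries the lever. Origin: centre of the block's underside, at bench level. Its place, side of the bench and yaw (a few degrees) vary.
- slot0 (a point): Centre of the mouth of a rack slot, level with the rack's top, 43 above the bench. The slot is 46 (along rack y) x 34 (along rack x), 35 deep with a closed flat floor 8 above the bench; its rim has a 3 mm chamfer. A tin stands in it with its 42 side along rack y, either way round.
- slot1 (a point): Centre of the mouth of a rack slot, level with the rack's top, 43 above the bench. The slot is 46 (along rack y) x 34 (along rack x), 35 deep with a closed flat floor 8 above the bench; its rim has a 3 mm chamfer. A tin stands in it with its 42 side along rack y, either way round.
- slot2 (a point): Centre of the mouth of a rack slot, level with the rack's top, 43 above the bench. The slot is 46 (along rack y) x 34 (along rack x), 35 deep with a closed flat floor 8 above the bench; its rim has a 3 mm chamfer. A tin stands in it with its 42 side along rack y, either way round.
- lever (a joint): Red toggle lever on a small grey block at the rack's -y end (pivot 195 from the rack's centre). 0 rad: leans to the rack's -x (towards the robot); it swings 1.0 rad over to the rack's +x, against light friction, and stays where it is left. Fully over means near 1.0.
- lever_tip (a point): Centre of the red ball (26 diameter) at the lever's end, 80 from the pivot axis, which runs along rack y 34 above the bench; upright it would be 114 above the bench, at either end of its swing it leans 0.5 rad and is 104 above the bench, 38 to the rack's -x or +x of the pivot.
- lane: Blue painted board fixed flat on the bench, 4 thick, from -145 to +45 in its x and 350 along its y. Along x = 0 stand, in order of y: brown carton (-150), vacant place 0 (-75), brown carton (0), vacant place 1 (+75), brown carton (+150). Origin: on the bench under the middle brown carton; its -x side faces the robot. Its place, side of the bench and yaw (a few degrees) vary.
- place0 (a point): Centre of a vacant place on the lane's surface (4 above the bench), marked by a yellow outline 61 (along lane y) x 51 (along lane x).
- place1 (a point): Centre of a vacant place on the lane's surface (4 above the bench), marked by a yellow outline 61 (along lane y) x 51 (along lane x).
- tin_a: Flat rectangular solvent tin, bare metal with a red band, 42 wide (its y) x 30 thick (its x) x 90 tall (its z), plus a black screw cap 22 diameter and 12 high on top; 0.12 kg. Origin: centre of its bottom; z axis points from bottom to cap. Starts lying on a broad face (x axis down) on the bench in front of the rack, cap towards the rack. May be absent (None).
- tin_b: Flat rectangular solvent tin, bare metal with a green band, 42 wide (its y) x 30 thick (its x) x 90 tall (its z), plus a black screw cap 22 diameter and 12 high on top; 0.12 kg. Origin: centre of its bottom; z axis points from bottom to cap. Starts lying on a broad face (x axis down) on the bench in front of the rack, cap towards the rack. May be absent (None).
- tin_c: Flat rectangular solvent tin, bare metal with a yellow band, 42 wide (its y) x 30 thick (its x) x 90 tall (its z), plus a black screw cap 22 diameter and 12 high on top; 0.12 kg. Origin: centre of its bottom; z axis points from bottom to cap. Starts lying on a broad face (x axis down) on the bench in front of the rack, cap towards the rack. May be absent (None).
- carton_a: Orange cardboard carton with a white band, 44 wide (its y) x 34 thick (its x) x 92 tall (its z), 0.15 kg. Origin: centre of its bottom; z axis points from bottom to top. Starts tipped over, lying on a broad face (x axis up) on the lane board in front of one of the marked places, top end towards the robot. May be absent (None).
- carton_b: Orange cardboard carton with a white band, 44 wide (its y) x 34 thick (its x) x 92 tall (its z), 0.15 kg. Origin: centre of its bottom; z axis points from bottom to top. Starts tipped over, lying on a broad face (x axis up) on the lane board in front of one of the marked places, top end towards the robot. May be absent (None).
- pack_l: Brown full carton standing in the row on the lane board, 34 (x) x 44 (y) x 92 tall, 0.4 kg; to be left alone. Origin: centre of its bottom, z up.
- pack_m: Brown full carton standing in the row on the lane board, 34 (x) x 44 (y) x 92 tall, 0.4 kg; to be left alone. Origin: centre of its bottom, z up.
- pack_r: Brown full carton standing in the row on the lane board, 34 (x) x 44 (y) x 92 tall, 0.4 kg; to be left alone. Origin: centre of its bottom, z up.
- jar: Amber jar with a dark lid, 60 diameter, 85 tall, 0.3 kg, standing on the bench, farther from the robot than the rack and the row; to be left alone. Origin: centre of its bottom.
Not all that is in view belongs to the job. What is shaped like the tin_c but pink or turquoise is not meant.

How it is judged:
By the outcome, as a careful person would: the job done as asked, in the order asked, and still so for the second after the job is handed in, with the robot touching nothing.
Of tin_a, tin_b, tin_c only 2 to 3 are there at a start; the rules pass over those that are not, and their reading is None.
Of carton_a, carton_b only 1 to 2 are there at a start; the rules pass over those that are not, and their reading is None.
At some moment in a run one of tin_a, tin_b, tin_c may be knocked a few centimetres aside while the robot is not near it.
Once in a run the grip may slacken for a moment while it holds something.
It also fails if it takes over 210 s, if anything falls off the work surface, if the arm or the gripper's body presses on something with over 40 N, if the wrist force passes 120 N, or if a joint passes its speed limit or range.

### The arm

A 6-joint arm with a two-finger parallel gripper is mounted at the origin on the work surface. World frame = base frame: x ahead of the robot, y to its left, z up, the work surface at z = 0. Lengths are in m, angles in rad, forces in N, time in s.
With the tool pointing down it reaches from about 0.35 to 0.975 m from the base axis. Payload 17.4 kg.
Tool frame: the origin (TCP) lies at the very end of the fingers, on their centre line; the grasp point (between the pads) lies env.pinch_z behind it (env.pinch_z is the distance from the TCP to the grasp point, in m); z points along the fingers, y is the direction in which the jaws open and shut (so a half turn about z gives the same grasp; the last joint's range is limited). The gripper opens to 85 mm and grips with 20 to 120 N. Pads are 22 mm wide; open, the fingers measure 114 mm over their backs; the gripper's body (76 mm by 85 mm) begins 54 mm behind the grasp point. The pads swing forward as they close: fully open they stand 13 mm farther back than shut.
Start: joints at [1.163, 0.116, 1.442, -0, 1.584, -0.038], TCP at [0.244, 0.629, 0.231] pointing down, gripper open.
Joint ranges: [-2.83, 2.83], [-0.83, 2.19], [0.07, 2.5], [-1.14, 4.28], [0.01, 3], [-2.97, 2.97]. Speed limits (rad/s): [1.89, 1.89, 2.22, 3.14, 3.14, 3.14].

### API

Orientations are given as a unit quaternion [w, x, y, z].
In Python, from station import env gives the robot as it stands.
- The arm moves only by the shell command python3 -m creep 'ROWS'. ROWS is JSON, a list of rows, each an object of numbers: "hand": the opening, from -1 (shut) to 1 (fully open); "dx", "dy", "dz": the shift along the tool's x, y, z in cm; "rx", "ry", "rz": the turn, a rotation vector about the tool's x, y, z in degrees. In form: [{"hand": .., "dx": .., "dy": .., "dz": .., "rx": .., "ry": .., "rz": ..}, ...]. A call has 1 to 8 rows; each row is the pose to reach, as a shift and turn from the pose measured when the call began, along the tool's axes at that moment; what a row does not reach only later rows make up. A row lasts 1/12 s, in which the tool goes at most 41.7 mm and 7.16 degrees, less where a joint would pass 70% of its speed; a pose out of reach is approached as far as the arm can. A call with a gripper value outside its range is refused whole. The fingers move at their own pace and stop on an object; the grip force is fixed at half the most. Time passes only in rows, so rows that repeat a pose let the fingers close. It gives the time, the measured TCP pose, the force and the opening at its end, in the units of the state.
- env.get_state(): the state, without advancing time (a new reading comes with each control period).
- env.read_camera(name): name is "scene" or "top" or "wrist"; returns a dict with "img" (420x560x3 uint8, blue, green, red), "intrinsics" (3x3 intrinsics, pixels), "k1" (the pictures are not rectified: a ray, as slopes to the right and down, at radius r is drawn at 1 + k1 r^2 times it, then the intrinsics apply), "R" (3x3) and "t" (3): a world point X has camera coordinates R X + t. Camera axes: x right, y down, z forward; pixel columns grow to the right and rows downward; lengths in m; the calibration is good to about 2 mm. A picture is of the moment at which its call begins. There is no depth.
- env.hand_in(): hands the job in, once; it reports no verdict.
Trained networks look in a picture, given as the dict that the camera call returned (one of the last four; its "shot" number tells which), for a name from the list of things; names that differ only in an ending like _2 or _b are one class to them, and where a whole thing is asked for, a point or a joint stands for the part that bears it (a point fixed in the world has none). Each returns a list of dicts, best first, with "confidence" (0 to 1); they miss things now and then, are a little off and sometimes report something else, mostly with a low value. They report only what shows in the picture. A call takes as long as a camera call. They do not tell look-alikes from the thing itself.
- env.find_in(picture, label): "centre" ([x, y, z] in m, in world coordinates, good to about 4 mm: the middle of the surface that is visible of it).
- env.masks_of(picture, label): "region" (420x560 bool, what is visible of it).
The state is a dict: "t": time; "joints": joint angles; "joint_velocities": joint speeds; "joint_efforts": joint torques, N m; "tcp_pos": TCP position; "orientation": TCP orientation; "force": force on the tool from outside, world axes, zero at the start; "moment": the same for the moment, N m; "grip_width": finger opening in m.
Only numpy, scipy, OpenCV 4.12 (cv2) and the standard library are available. Lean on these libraries where they do the work, as an engineer would, in place of code of your own. Each camera call takes 0.05 s, during which the arm holds its last target.

## Working session

There is one attempt and no reset: what is moved stays moved. The work goes in short steps, Python scripts to look and compute and a shell command to move; the robot and the scene stay as the last step left them, time stands still between calls to the robot, and variables do not carry over. Pictures are saved under pics/ and viewed, and the job is handed in when it is done.

```bash
ls; mkdir -p pics; python3 - <<'E'
from station import env
import cv2
print(env.get_state(), env.pinch_z)
for n in ("scene","top","wrist"):
    p=env.read_camera(n); cv2.imwrite(f"pics/{n}0.png",p["img"]); print(n,p["intrinsics"],p["k1"],p["R"],p["t"],p["shot"])
E
```

```text
pics
{'t': 0.0, 'joints': array([ 1.16320722e+00,  1.16488243e-01,  1.44228009e+00,  1.37270729e-06,
        1.58399117e+00, -3.77821777e-02]), 'joint_velocities': array([-0.00120094,  0.00062477, -0.00045512,  0.00085108,  0.00190358,
        0.0013878 ]), 'joint_efforts': array([ 2.94406846e-04, -7.31991792e+01, -6.32484412e+01, -8.11865971e-05,
        6.40912011e-03, -1.23761771e-05]), 'tcp_pos': array([0.24388899, 0.6291918 , 0.23055144]), 'orientation': array([-1.29519069e-04,  1.83851605e-01,  9.82953838e-01, -5.68869415e-04]), 'force': array([-0.09164295,  0.54091052, -0.93947237]), 'moment': array([ 0.00502483, -0.01886123,  0.00379211]), 'grip_width': 0.08544104912108973} 0.0187
scene [[407.05758238   0.         275.99353709]
 [  0.         407.05758238 215.37805535]
 [  0.           0.           1.        ]] 0.0033293305601961856 [[ 0.04527991  0.99896535 -0.00423697]
 [ 0.81438165 -0.03936904 -0.57899275]
 [-0.57856051  0.02276623 -0.81532168]] [-0.01312395 -0.38153917  1.33952343] 1
top [[433.39771486   0.         273.44156414]
 [  0.         433.39771486 208.30399301]
 [  0.           0.           1.        ]] -0.09934539628852843 [[ 0.01699409 -0.99938197  0.03077154]
 [-0.99380249 -0.02026455 -0.10929755]
 [ 0.10985357 -0.02872342 -0.99353267]] [-0.04361738  0.56757309  1.12341929] 2
wrist [[322.36096567   0.         282.19707588]
 [  0.         322.36096567 212.97206913]
 [  0.           0.           1.        ]] -0.07391021655186225 [[ 3.60999063e-01  9.32566066e-01  4.55956200e-04]
 [ 8.90992711e-01 -3.45050168e-01  2.95080278e-01]
 [ 2.75339182e-01 -1.06117450e-01 -9.55472355e-01]] [-0.67514886 -0.0386723   0.37895784] 3
```

View pics/scene0.png

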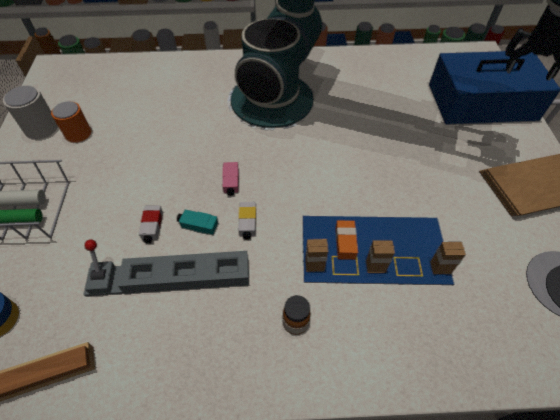

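View pics/top0.png

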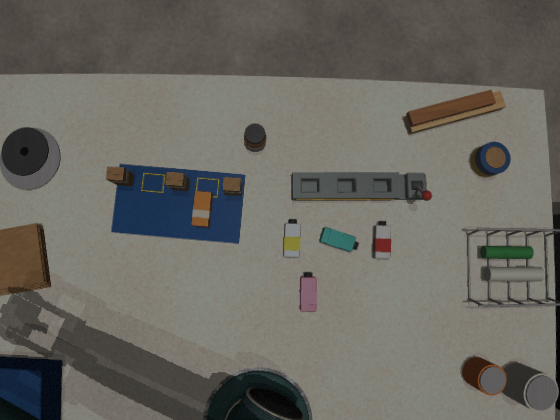

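View pics/wrist0.png

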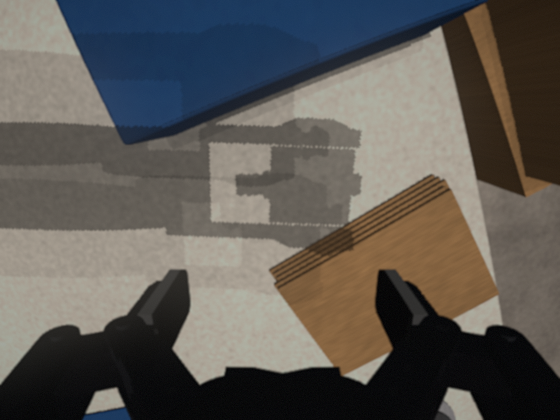

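Red-band tin (top px 383,241) and yellow-band tin (292,238) lie before the rack. Pink (308,292) and turquoise (339,239) are look-alikes, there's one orange carton at (202,208), and no green-band tin shows. Next I'll measure.

```bash
cat > h.py <<'E'
import numpy as np, cv2
from scipy.spatial.transform import Rotation as Ro
from station import env
def ray(p,uv):
    uv=np.asarray(uv,float).reshape(-1,1,2)
    n=cv2.undistortPoints(uv,p["intrinsics"],np.array([p["k1"],0,0,0.])).reshape(-1,2)
    d=np.c_[n,np.ones(len(n))]@p["R"]          # R^T d
    c=-p["R"].T@p["t"]
    return c,d
def onz(p,uv,z):
    c,d=ray(p,uv); s=(z-c[2])/d[:,2]
    return c+s[:,None]*d
def proj(p,X):
    X=np.asarray(X,float).reshape(-1,3)
    rv=cv2.Rodrigues(p["R"])[0]
    return cv2.projectPoints(X,rv,p["t"],p["intrinsics"],np.array([p["k1"],0,0,0.]))[0].reshape(-1,2)
def crop(p,x0,y0,x1,y1,s,name,pts=None):
    im=cv2.resize(p["img"][y0:y1,x0:x1],None,fx=s,fy=s,interpolation=cv2.INTER_CUBIC)
    if pts is not None:
        for q in np.asarray(pts): cv2.circle(im,(int((q[0]-x0+.5)*s),int((q[1]-y0+.5)*s)),2,(255,0,255),-1)
    cv2.imwrite("pics/"+name,im)
def tgt(pos,theta,yaw,dirsign=1):
    """tool axes: z = down tilted theta deg toward heading yaw(deg); y axis horizontal"""
    y=np.radians(yaw); f=np.array([np.cos(y),np.sin(y),0]); t=np.radians(theta)
    z=np.sin(t)*f-np.cos(t)*np.array([0,0,1]); yy=np.array([-np.sin(y),np.cos(y),0])*dirsign
    return np.c_[np.cross(yy,z),yy,z]
def delta(pos,R):
    s=env.get_state(); q=s["orientation"]; R0=Ro.from_quat(np.r_[q[1:],q[0]]).as_matrix()
    d=R0.T@(np.asarray(pos)-s["tcp_pos"])*100
    r=np.degrees(Ro.from_matrix(R0.T@R).as_rotvec())
    print("d",np.round(d,2),"r",np.round(r,1)," rows>=",np.ceil(max(np.linalg.norm(d)/4.17,np.linalg.norm(r)/7.16)))
def go(pinch,theta,yaw,back=0.0):
    """pinch position -> delta; nearest of the two half-turn solutions"""
    s=env.get_state(); q=s["orientation"]; R0=Ro.from_quat(np.r_[q[1:],q[0]]).as_matrix()
    best=min((tgt(0,theta,yaw,k) for k in(1,-1)),key=lambda R:Ro.from_matrix(R0.T@R).magnitude())
    pos=np.asarray(pinch)+best[:,2]*(env.pinch_z-back)
    print("tcp target",np.round(pos,4)); delta(pos,best)
E
python3 - <<'E'
from h import *
p=env.read_camera("top")
crop(p,280,160,440,330,4.5/1,"t_rack.png")
crop(p,100,110,280,250,4.4,"t_lane.png")
s=env.read_camera("scene"); crop(s,70,150,270,300,4,"s_rack.png")
crop(s,280,200,470,340,4,"s_lane.png")
for n in ("rack","lane","tin_a","carton_a","jar","lever","slot0","lever_tip"):
    for P in (p,s):
        print(n,[(np.round(d["centre"],3),round(d["confidence"],2)) for d in env.find_in(P,n)])
E
```

```text
rack [(array([ 0.64 , -0.26 ,  0.041]), 0.73)]
rack [(array([ 0.64 , -0.267,  0.042]), 0.91), (array([ 0.614, -0.419,  0.101]), 0.41)]
lane [(array([0.628, 0.215, 0.095]), 0.49)]
lane [(array([0.588, 0.257, 0.001]), 0.7), (array([ 0.613, -0.418,  0.105]), 0.38)]
tin_a [(array([ 0.491, -0.085,  0.032]), 0.94), (array([ 0.489, -0.203,  0.033]), 0.82), (array([ 0.486, -0.323,  0.03 ]), 0.8), (array([ 0.342, -0.128,  0.03 ]), 0.74), (array([0.568, 0.247, 0.005]), 0.73)]
tin_a [(array([ 0.503, -0.082,  0.033]), 0.92), (array([ 0.498, -0.206,  0.027]), 0.91), (array([ 0.36 , -0.132,  0.029]), 0.87), (array([ 0.499, -0.324,  0.031]), 0.81), (array([ 0.639, -0.267,  0.042]), 0.61)]
carton_a [(array([0.564, 0.156, 0.039]), 0.88), (array([0.638, 0.365, 0.096]), 0.55)]
carton_a [(array([0.577, 0.155, 0.036]), 0.85)]
jar [(array([0.746, 0.021, 0.084]), 0.73), (array([ 0.637, -0.261,  0.042]), 0.5)]
jar [(array([0.771, 0.021, 0.083]), 0.96)]
lever [(array([ 0.599, -0.415,  0.11 ]), 0.48), (array([ 0.492, -0.085,  0.03 ]), 0.36)]
lever [(array([ 0.614, -0.418,  0.102]), 0.71)]
slot0 [(array([ 0.636, -0.258,  0.042]), 0.77)]
slot0 [(array([ 0.641, -0.269,  0.041]), 0.6)]
lever_tip [(array([ 0.605, -0.417,  0.112]), 0.45)]
lever_tip [(array([ 0.614, -0.42 ,  0.103]), 0.67)]
```

View pics/t_rack.png

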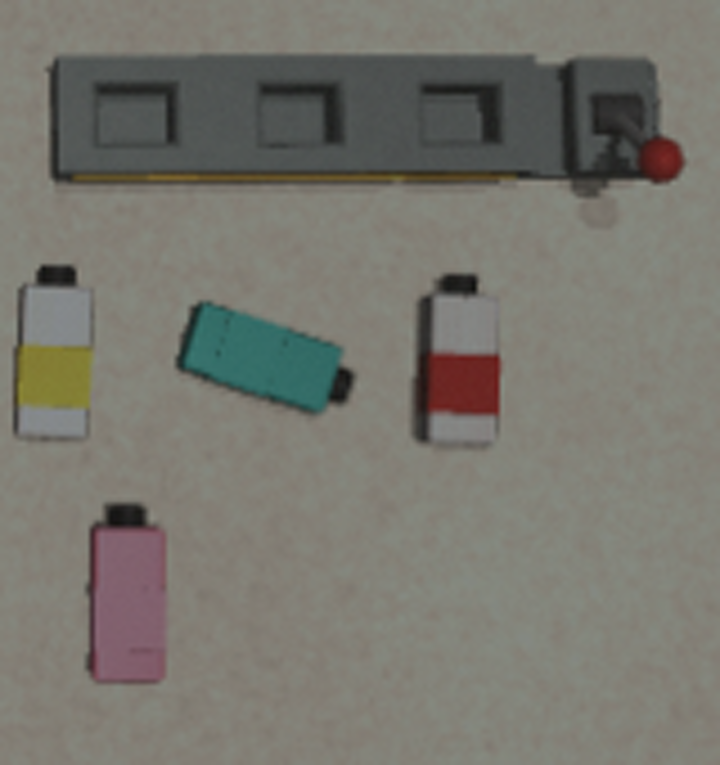

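View pics/t_lane.png

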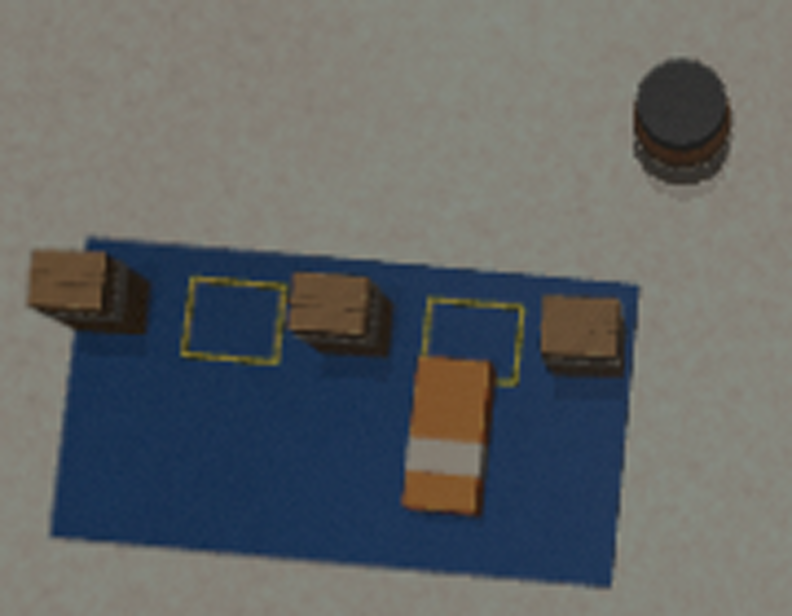

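View pics/s_rack.png

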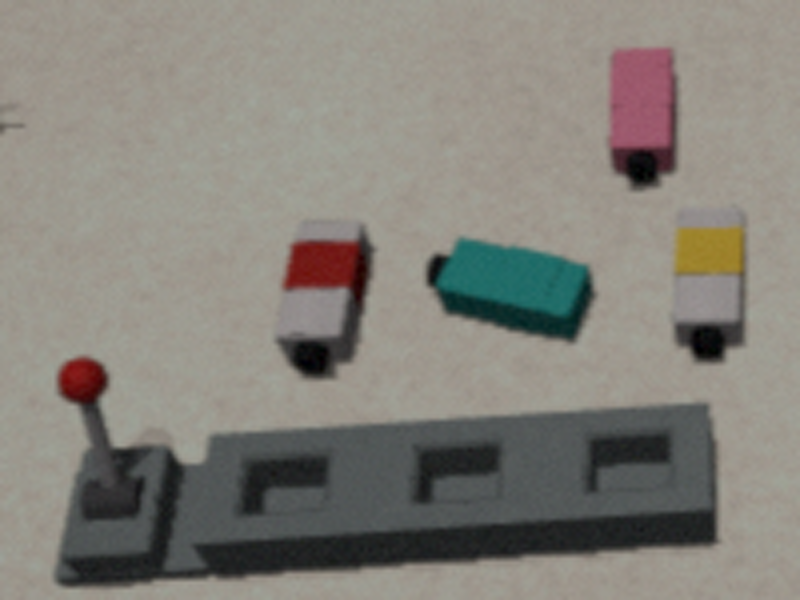

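View pics/s_lane.png

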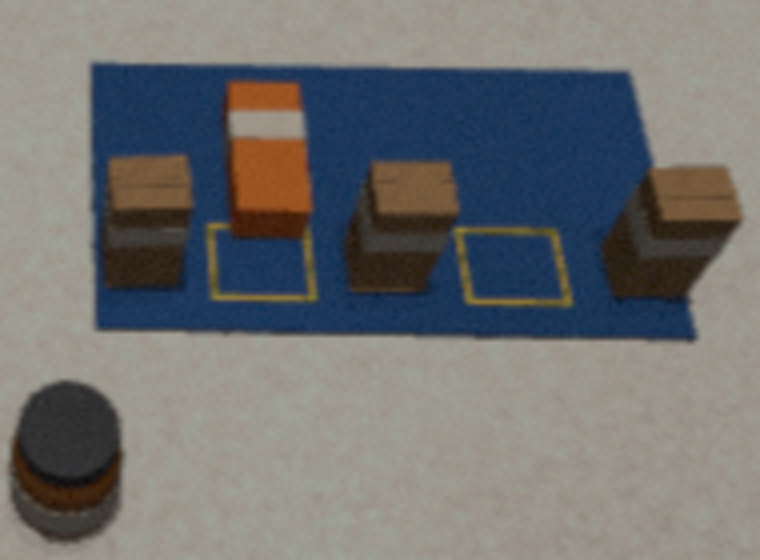

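```bash
python3 - <<'E'
from h import *
p=env.read_camera("top"); s=env.read_camera("scene")
def P(cam,x0,y0,sc,pts,z): return onz(cam,np.array(pts)/sc+[x0-.5,y0-.5],z)
T=lambda pts,z:P(p,280,160,4.5,pts,z); L=lambda pts,z:P(p,100,110,4.4,pts,z)
S=lambda pts,z:P(s,70,150,4,pts,z); SL=lambda pts,z:P(s,280,200,4,pts,z)
np.set_printoptions(precision=4,suppress=True)
# slots: corners
for nm,F,qs in (("top",T,[[(95,83),(179,83),(179,147),(95,147)],[(257,83),(343,83),(343,147),(257,147)],[(419,83),(502,83),(502,147),(419,147)]]),
 ("scene",S,[[(585,437),(670,432),(676,488),(590,494)],[(414,449),(500,444),(500,501),(414,507)],[(240,460),(329,456),(329,513),(238,518)]])):
    c=[F(q,.043).mean(0) for q in qs]; print(nm,"slots",*c, "d",np.linalg.norm(c[0]-c[2]),"yaw",np.degrees(np.arctan2(-(c[0]-c[2])[0],(c[0]-c[2])[1])))
    e=F(qs[0],.043); print(" size",np.linalg.norm(e[0]-e[1]),np.linalg.norm(e[1]-e[2]))
print("tins top: yellow",T([(22,285),(91,288),(90,438),(17,437)],.03),"\nred",T([(430,295),(499,295),(497,445),(427,441)],.03))
print("tins scene: yellow",S([(678,208),(744,210),(741,322),(676,322)],.03),"\nred",S([(302,221),(364,221),(345,340),(280,336)],.03))
for nm,F,a,b in (("top",L,[(427,298),(523,304),(517,384),(421,376)],[(190,278),(286,285),(279,363),(182,354)]),
 ("scene",SL,[(208,224),(309,228),(316,299),(212,299)],[(456,229),(556,230),(571,305),(466,303)])):
    a=F(a,.004);b=F(b,.004);d=b.mean(0)-a.mean(0)
    print(nm,"places",a.mean(0),b.mean(0),np.linalg.norm(d),"yaw",np.degrees(np.arctan2(-d[0],d[1])))
print("carton top",L([(417,357),(492,361),(479,516),(403,509)],.038)); print("scene",SL([(228,82),(298,83),(310,212),(232,208)],.038))
print("ball",onz(p,np.array([(661,159)])/4.5+[279.5,159.5],.104),onz(s,np.array([(83,380)])/4+[69.5,149.5],.104))
E
```

```text
top slots [ 0.6314 -0.1289  0.043 ] [ 0.6337 -0.2264  0.043 ] [ 0.6361 -0.3238  0.043 ] d 0.19486293765465101 yaw 1.3692587684039417
 size 0.05007352940828429 0.03842476376355445
scene slots [ 0.6332 -0.1279  0.043 ] [ 0.6365 -0.2267  0.043 ] [ 0.6392 -0.3245  0.043 ] d 0.19665767372943485 yaw 1.7563702730984665
 size 0.049266402828116715 0.036782236861696786
tins top: yellow [[ 0.5302 -0.0629  0.03  ]
 [ 0.5292 -0.1038  0.03  ]
 [ 0.4407 -0.1042  0.03  ]
 [ 0.4406 -0.0612  0.03  ]] 
red [[ 0.5287 -0.3075  0.03  ]
 [ 0.5294 -0.3498  0.03  ]
 [ 0.4398 -0.3478  0.03  ]
 [ 0.4417 -0.3053  0.03  ]]
tins scene: yellow [[ 0.4406 -0.1029  0.03  ]
 [ 0.4443 -0.0601  0.03  ]
 [ 0.5312 -0.0634  0.03  ]
 [ 0.5292 -0.1035  0.03  ]] 
red [[ 0.4394 -0.3457  0.03  ]
 [ 0.4413 -0.3057  0.03  ]
 [ 0.5327 -0.3065  0.03  ]
 [ 0.5278 -0.3468  0.03  ]]
top places [0.6267 0.1499 0.004 ] [0.6367 0.2991 0.004 ] 0.14960511415940997 yaw -3.8359822043534733
scene places [0.625  0.1503 0.004 ] [0.6349 0.2999 0.004 ] 0.14992138654374454 yaw -3.806638668016093
carton top [[0.6105 0.1784 0.038 ]
 [0.609  0.133  0.038 ]
 [0.5152 0.1377 0.038 ]
 [0.5185 0.1834 0.038 ]]
scene [[0.5164 0.1406 0.038 ]
 [0.5193 0.1839 0.038 ]
 [0.6114 0.1766 0.038 ]
 [0.6065 0.1311 0.038 ]]
ball [[ 0.6031 -0.4231  0.104 ]] [[ 0.6008 -0.4233  0.104 ]]
```

```bash
python3 - <<'E'
from h import *
go([.545,.1595,.15],45,-4); go([.5625,.1583,.027],45,-4)
E
```

```text
tcp target [0.5582 0.1586 0.1368]
d [-46.32 -32.54   9.45] r [ -6.7 -44.7 -16.3]  rows>= 14.0
tcp target [0.5757 0.1574 0.0138]
d [-47.99 -32.02  21.75] r [ -6.7 -44.7 -16.3]  rows>= 15.0
```

```bash
python3 -m creep '[{"hand":0.6,"dx":-46.3,"dy":-32.5,"dz":4,"rx":-6.7,"ry":-44.7,"rz":-16.3},{"hand":0.6,"dx":-46.3,"dy":-32.5,"dz":4,"rx":-6.7,"ry":-44.7,"rz":-16.3},{"hand":0.6,"dx":-46.3,"dy":-32.5,"dz":4,"rx":-6.7,"ry":-44.7,"rz":-16.3},{"hand":0.6,"dx":-46.3,"dy":-32.5,"dz":4,"rx":-6.7,"ry":-44.7,"rz":-16.3},{"hand":0.6,"dx":-46.3,"dy":-32.5,"dz":4,"rx":-6.7,"ry":-44.7,"rz":-16.3},{"hand":0.6,"dx":-46.3,"dy":-32.5,"dz":4,"rx":-6.7,"ry":-44.7,"rz":-16.3},{"hand":0.6,"dx":-46.3,"dy":-32.5,"dz":4,"rx":-6.7,"ry":-44.7,"rz":-16.3},{"hand":0.6,"dx":-46.3,"dy":-32.5,"dz":4,"rx":-6.7,"ry":-44.7,"rz":-16.3}]'; python3 -c "
from h import *
go([.545,.1595,.15],45,-4)"
```

```text
t: 1.82
tcp_pos: [0.4277, 0.3513, 0.2054]
orientation: [0.385, 0.029, 0.923, -0.015]
force: [1.2, 0.4, -0.2]
grip_width: 0.0683
tcp target [0.5582 0.1586 0.1368]
d [ -5.11 -18.34  15.04] r [-0.   0.3  0.4]  rows>= 6.0
```

```bash
python3 -m creep '[{"hand":0.6,"dx":-5.1,"dy":-18.3,"dz":15,"ry":0.3,"rz":0.4},{"hand":0.6,"dx":-5.1,"dy":-18.3,"dz":15,"ry":0.3,"rz":0.4},{"hand":0.6,"dx":-5.1,"dy":-18.3,"dz":15,"ry":0.3,"rz":0.4},{"hand":0.6,"dx":-5.1,"dy":-18.3,"dz":15,"ry":0.3,"rz":0.4},{"hand":0.6,"dx":-5.1,"dy":-18.3,"dz":15,"ry":0.3,"rz":0.4},{"hand":0.6,"dx":-5.1,"dy":-18.3,"dz":15,"ry":0.3,"rz":0.4},{"hand":0.6,"dx":-5.1,"dy":-18.3,"dz":15,"ry":0.3,"rz":0.4},{"hand":0.6,"dx":-5.1,"dy":-18.3,"dz":15,"ry":0.3,"rz":0.4}]'; python3 -c "
from h import *
p=env.read_camera('wrist');cv2.imwrite('pics/w1.png',p['img'])
go([.5625,.1583,.027],45,-4)"
```

```text
tcp target [0.5757 0.1574 0.0138]
d [  2.53 -17.72  24.8 ] r [-0.3  0.1  0.1]  rows>= 8.0invalid input at $[0]: expected keys hand, dx, dy, dz, rx, ry, rz
```

View pics/w1.png

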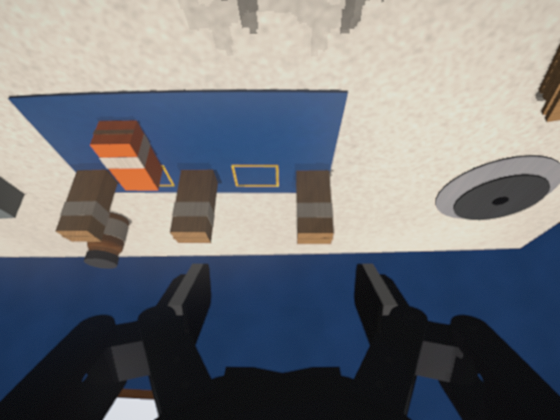

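```bash
python3 -m creep '[{"hand":0.6,"dx":-5.1,"dy":-18.3,"dz":15,"rx":0,"ry":0.3,"rz":0.4},{"hand":0.6,"dx":-5.1,"dy":-18.3,"dz":15,"rx":0,"ry":0.3,"rz":0.4},{"hand":0.6,"dx":-5.1,"dy":-18.3,"dz":15,"rx":0,"ry":0.3,"rz":0.4},{"hand":0.6,"dx":-5.1,"dy":-18.3,"dz":15,"rx":0,"ry":0.3,"rz":0.4},{"hand":0.6,"dx":-5.1,"dy":-18.3,"dz":15,"rx":0,"ry":0.3,"rz":0.4},{"hand":0.6,"dx":-5.1,"dy":-18.3,"dz":15,"rx":0,"ry":0.3,"rz":0.4},{"hand":0.6,"dx":-5.1,"dy":-18.3,"dz":15,"rx":0,"ry":0.3,"rz":0.4},{"hand":0.6,"dx":-5.1,"dy":-18.3,"dz":15,"rx":0,"ry":0.3,"rz":0.4}]'; python3 -c "
from h import *
p=env.read_camera('wrist');cv2.imwrite('pics/w2.png',p['img'])
X=onz(p,[[280,150]],.038);print(X)
a=np.array([[.5185,.1834,.038],[.5165,.139,.038],[.6105,.178,.038],[.608,.132,.038]]);print(proj(p,a))
go([.5625,.1583,.027],45,-4)"
```

```text
t: 2.53
tcp_pos: [0.5604, 0.1506, 0.1365]
orientation: [0.38, 0.038, 0.924, -0.015]
force: [-1.0, -0.5, 0.1]
grip_width: 0.0683
[[0.5873657  0.14702348 0.038     ]]
[[337.76928202  63.16238907]
 [253.23415822  65.56165343]
 [322.75046329 167.14663097]
 [262.90970345 168.10651782]]
tcp target [0.5757 0.1574 0.0138]
d [7.61 0.63 9.82] r [-0.3 -0.2 -0.4]  rows>= 3.0
```

View pics/w2.png

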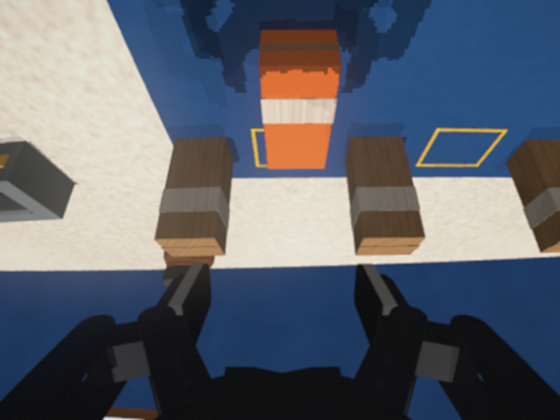

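```bash
python3 -c "
from h import *
p=env.read_camera('wrist');c=-p['R'].T@p['t'];s=env.get_state();q=s['orientation'];R0=Ro.from_quat(np.r_[q[1:],q[0]]).as_matrix()
print(c,R0.T@(c-s['tcp_pos']),R0, s['joints'])"
```

```text
[0.40666488 0.16430667 0.1858017 ] [ 0.0747901  -0.00093496 -0.14249353] [[-7.07024890e-01  7.65783930e-02  7.03030265e-01]
 [ 5.47335400e-02  9.97063377e-01 -5.35617566e-02]
 [-7.05067404e-01  6.09840093e-04 -7.09140031e-01]] [ 0.37841985 -0.43979211  2.22349191 -0.50546112  0.6934601  -0.83403456]
```

```bash
python3 -m creep '[{"hand":0.6,"dx":3.5,"dy":0.7,"dz":5,"rx":-0.3,"ry":-0.2,"rz":-0.4},{"hand":0.6,"dx":5.5,"dy":0.7,"dz":7.5,"rx":-0.3,"ry":-0.2,"rz":-0.4},{"hand":0.6,"dx":7.6,"dy":0.7,"dz":9.8,"rx":-0.3,"ry":-0.2,"rz":-0.4},{"hand":0.6,"dx":7.6,"dy":0.7,"dz":9.8,"rx":-0.3,"ry":-0.2,"rz":-0.4},{"hand":0.6,"dx":7.6,"dy":0.7,"dz":9.8,"rx":-0.3,"ry":-0.2,"rz":-0.4},{"hand":0.6,"dx":7.6,"dy":0.7,"dz":9.8,"rx":-0.3,"ry":-0.2,"rz":-0.4}]'; python3 -c "
from h import *
p=env.read_camera('scene');crop(p,280,200,470,340,4,'s2.png')
go([.5625,.1583,.027],45,-4)"
```

```text
t: 3.13
tcp_pos: [0.5761, 0.1607, 0.0172]
orientation: [0.384, 0.031, 0.923, -0.013]
force: [0.0, 0.5, -0.1]
grip_width: 0.0684
tcp target [0.5757 0.1574 0.0138]
d [ 0.34 -0.33  0.25] r [0.1 0.2 0.1]  rows>= 1.0
```

View pics/s2.png

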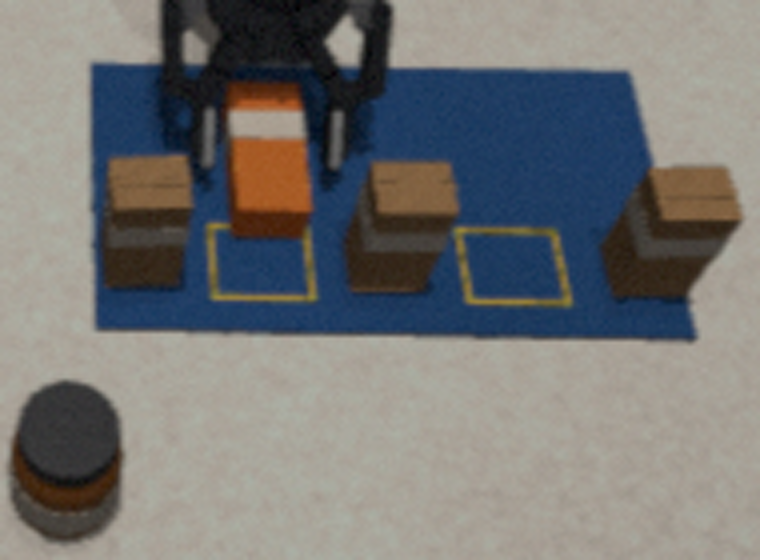

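```bash
python3 -m creep '[{"hand":0.6,"dx":0.2,"dy":-0.2,"dz":0.2,"rx":0,"ry":0,"rz":0},{"hand":0.6,"dx":0.2,"dy":-0.2,"dz":0.2,"rx":0,"ry":0,"rz":0},{"hand":0.6,"dx":0.2,"dy":-0.2,"dz":0.2,"rx":0,"ry":0,"rz":0},{"hand":-1,"dx":0.2,"dy":-0.2,"dz":0.2,"rx":0,"ry":0,"rz":0},{"hand":-1,"dx":0.2,"dy":-0.2,"dz":0.2,"rx":0,"ry":0,"rz":0},{"hand":-1,"dx":0.2,"dy":-0.2,"dz":0.2,"rx":0,"ry":0,"rz":0},{"hand":-1,"dx":0.2,"dy":-0.2,"dz":0.2,"rx":0,"ry":0,"rz":0},{"hand":-1,"dx":0.2,"dy":-0.2,"dz":0.2,"rx":0,"ry":0,"rz":0}]'; python3 -m creep '[{"hand":-1,"dx":0,"dy":0,"dz":0,"rx":0,"ry":0,"rz":0},{"hand":-1,"dx":0,"dy":0,"dz":0,"rx":0,"ry":0,"rz":0},{"hand":-1,"dx":0,"dy":0,"dz":0,"rx":0,"ry":0,"rz":0}]'; python3 -c "
from h import *
p=env.read_camera('scene');crop(p,280,200,470,340,4,'s3.png');print(env.get_state()['tcp_pos'],env.get_state()['orientation'])
go([.5625,.1583,.027],45,-4)"
```

```text
t: 3.85
tcp_pos: [0.5767, 0.1587, 0.0158]
orientation: [0.385, 0.031, 0.922, -0.012]
force: [-5.7, -0.9, 8.1]
grip_width: 0.0433
t: 4.1
tcp_pos: [0.5767, 0.1586, 0.0159]
orientation: [0.385, 0.031, 0.922, -0.013]
force: [-2.4, -0.4, 3.5]
grip_width: 0.0431
[0.57673018 0.15863703 0.01585173] [ 0.38479037  0.03101244  0.92239764 -0.01253766]
tcp target [0.5757 0.1574 0.0138]
d [ 0.21 -0.13  0.08] r [0.1 0.3 0.1]  rows>= 1.0
```

View pics/s3.png

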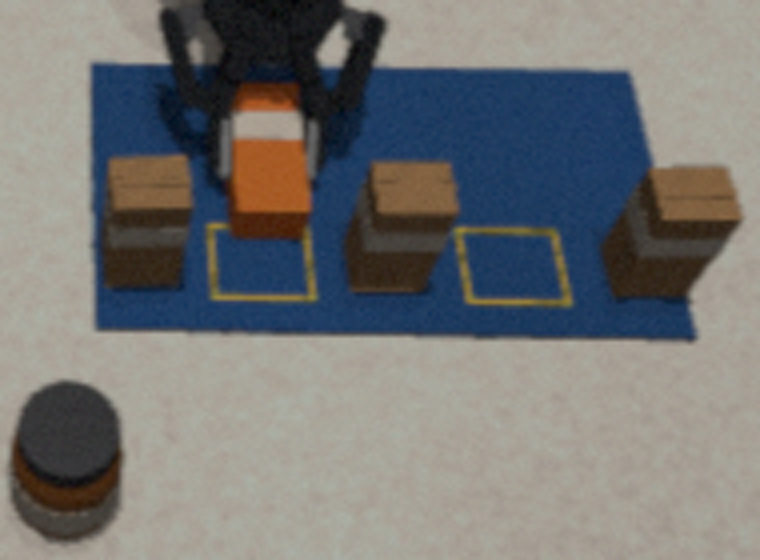

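```bash
cat >> h.py <<'E'
import json
def pose():
    s=env.get_state(); q=s["orientation"]; return s["tcp_pos"],Ro.from_quat(np.r_[q[1:],q[0]]).as_matrix()
def tyaw(R): # heading of jaws-normal
    y=R[:,1]; y=y if y[1]>0 else -y; return np.degrees(np.arctan2(-y[0],y[1]))
def grasp_save(name,bottom,carton):
    p,R=pose(); yw=tyaw(R); a=np.radians(yw); h=np.array([np.cos(a),np.sin(a),0]); u=np.array([0,0,1.])
    n=np.array([-np.sin(a),np.cos(a),0]); b=np.array(bottom,float); b=b+n*((p-b)@n)
    zo,xo=(-h,u) if carton else (h,-u)
    Ob=np.c_[xo,np.cross(zo,xo),zo]
    json.dump({"tr":(Ob.T@(p-b)).tolist(),"RR":(Ob.T@R).tolist()},open(name+".json","w")); print("yaw",yw,"bottom",b,"tr",Ob.T@(p-b))
def obj_now(name):
    g=json.load(open(name+".json")); p,R=pose(); O=R@np.array(g["RR"]).T; b=p-O@np.array(g["tr"]); print("obj bottom",np.round(b,4),"z",np.round(O[:,2],3),"y",np.round(O[:,1],3)); return b,O
def obj_go(name,bottom,yaw,tilt=0,carton=True):
    """tilt=0 upright, 90 = lying as found"""
    g=json.load(open(name+".json")); a=np.radians(yaw); h=np.array([np.cos(a),np.sin(a),0]);u=np.array([0,0,1.]);t=np.radians(tilt)
    k=-1 if carton else 1
    zo=np.cos(t)*u+np.sin(t)*k*h; xo=(np.cos(t)*h+np.sin(t)*u) if carton else (np.cos(t)*h-np.sin(t)*u)
    O=np.c_[xo,np.cross(zo,xo),zo]
    R=O@np.array(g["RR"]); p=np.asarray(bottom)+O@np.array(g["tr"]); print("tcp",np.round(p,4)); delta(p,R)
E
python3 - <<'E'
from h import *
grasp_save("car",[.6095,.155,.021],True); obj_now("car")
obj_go("car",[.6258-.0,.1501,.125],-3.8)
E
```

```text
yaw -3.8336769920157137 bottom [0.60959614 0.15643468 0.021     ] tr [-5.14826916e-03 -9.39109726e-18  3.29396619e-02]
obj bottom [0.6096 0.1564 0.021 ] z [-0.998  0.067 -0.   ] y [0.067 0.998 0.   ]
tcp [0.6207 0.1504 0.1579]
d [-13.22  -0.51  -6.84] r [ 0. 90.  0.]  rows>= 13.0
```

```bash
python3 -m creep '[{"hand":-1,"dx":-2,"dy":0,"dz":-2,"rx":0,"ry":0,"rz":0},{"hand":-1,"dx":-4,"dy":0,"dz":-4,"rx":0,"ry":0,"rz":0},{"hand":-1,"dx":-6,"dy":0,"dz":-6,"rx":0,"ry":0,"rz":0},{"hand":-1,"dx":-8,"dy":0,"dz":-8,"rx":0,"ry":0,"rz":0},{"hand":-1,"dx":-9,"dy":0,"dz":-9,"rx":0,"ry":0,"rz":0},{"hand":-1,"dx":-9,"dy":0,"dz":-9,"rx":0,"ry":0,"rz":0},{"hand":-1,"dx":-9,"dy":0,"dz":-9,"rx":0,"ry":0,"rz":0}]'; python3 - <<'E'
from h import *
s=env.read_camera('scene');crop(s,280,150,470,290,4,'s4.png')
obj_now("car")
obj_go("car",[.6258-.05,.1525,.125],-3.8)
E
```

```text
t: 4.73
tcp_pos: [0.576, 0.1586, 0.143]
orientation: [0.385, 0.031, 0.922, -0.012]
force: [0.4, 0.2, -3.3]
grip_width: 0.0432
obj bottom [0.6085 0.1562 0.1467] z [-0.998  0.067  0.001] y [ 0.067  0.998 -0.001]
tcp [0.5707 0.1528 0.1579]
d [-0.84 -0.59 -1.48] r [ 0.  89.9 -0. ]  rows>= 13.0
```

View pics/s4.png

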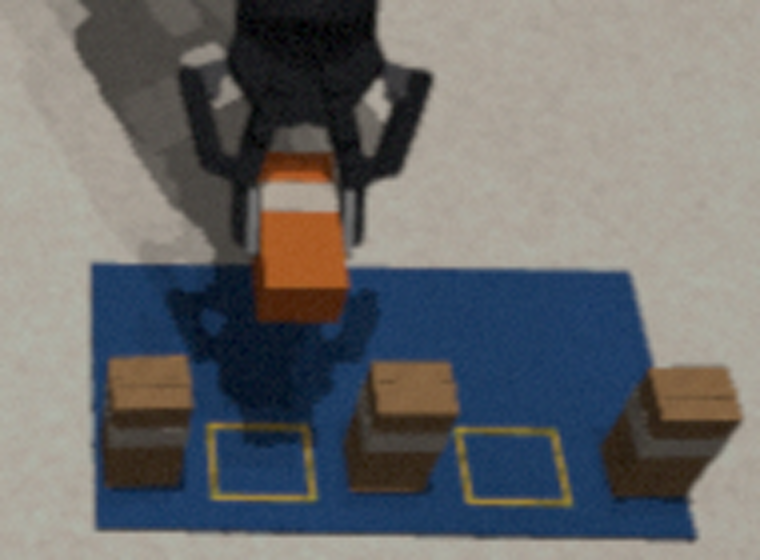

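```bash
python3 -m creep '[{"hand":-1,"dx":-0.8,"dy":-0.6,"dz":-1.5,"rx":0,"ry":56,"rz":0},{"hand":-1,"dx":-0.8,"dy":-0.6,"dz":-1.5,"rx":0,"ry":56,"rz":0},{"hand":-1,"dx":-0.8,"dy":-0.6,"dz":-1.5,"rx":0,"ry":56,"rz":0},{"hand":-1,"dx":-0.8,"dy":-0.6,"dz":-1.5,"rx":0,"ry":56,"rz":0},{"hand":-1,"dx":-0.8,"dy":-0.6,"dz":-1.5,"rx":0,"ry":56,"rz":0},{"hand":-1,"dx":-0.8,"dy":-0.6,"dz":-1.5,"rx":0,"ry":56,"rz":0},{"hand":-1,"dx":-0.8,"dy":-0.6,"dz":-1.5,"rx":0,"ry":56,"rz":0},{"hand":-1,"dx":-0.8,"dy":-0.6,"dz":-1.5,"rx":0,"ry":56,"rz":0}]'; python3 - <<'E'
from h import *
obj_go("car",[.6258-.03,.1525,.125],-3.8);print(env.get_state()["joints"])
E
```

```text
t: 5.45
tcp_pos: [0.5704, 0.1523, 0.156]
orientation: [-0.098, 0.034, 0.995, 0.003]
force: [-0.7, 0.5, -2.0]
grip_width: 0.043
tcp [0.5907 0.1528 0.1579]
d [-1.95  0.19 -0.59] r [-0.  33.4 -0.1]  rows>= 5.0
[ 0.19333441  0.08239967  1.60935703  0.04990634  1.64025467 -1.31074117]
```

```bash
python3 -m creep '[{"hand":-1,"dx":-1.9,"dy":0.2,"dz":-0.6,"rx":0,"ry":33.4,"rz":-0.1},{"hand":-1,"dx":-1.9,"dy":0.2,"dz":-0.6,"rx":0,"ry":33.4,"rz":-0.1},{"hand":-1,"dx":-1.9,"dy":0.2,"dz":-0.6,"rx":0,"ry":33.4,"rz":-0.1},{"hand":-1,"dx":-1.9,"dy":0.2,"dz":-0.6,"rx":0,"ry":33.4,"rz":-0.1},{"hand":-1,"dx":-1.9,"dy":0.2,"dz":-0.6,"rx":0,"ry":33.4,"rz":-0.1},{"hand":-1,"dx":-1.9,"dy":0.2,"dz":-0.6,"rx":0,"ry":33.4,"rz":-0.1},{"hand":-1,"dx":-1.9,"dy":0.2,"dz":-0.6,"rx":0,"ry":33.4,"rz":-0.1},{"hand":-1,"dx":-1.9,"dy":0.2,"dz":-0.6,"rx":0,"ry":33.4,"rz":-0.1}]'; python3 - <<'E'
from h import *
s=env.read_camera('scene');crop(s,280,150,470,290,4,'s5.png')
t=env.read_camera('top');crop(t,100,110,280,250,4,'t5.png')
obj_now("car"); obj_go("car",[.6258,.1501,.11],-3.8);print(env.get_state()["joints"])
E
```

```text
t: 6.12
tcp_pos: [0.5901, 0.153, 0.1572]
orientation: [-0.379, 0.031, 0.925, 0.012]
force: [-0.3, 0.9, -1.0]
grip_width: 0.0432
obj bottom [0.5953 0.1528 0.126 ] z [-0.004  0.     1.   ] y [0.066 0.998 0.   ]
tcp [0.6207 0.1504 0.1429]
d [-3.31 -0.07 -1.02] r [-0.   0.2  0. ]  rows>= 1.0
[ 0.14277517  0.46489919  1.27214605  0.17618247  2.16273866 -1.32157948]
```

View pics/s5.png

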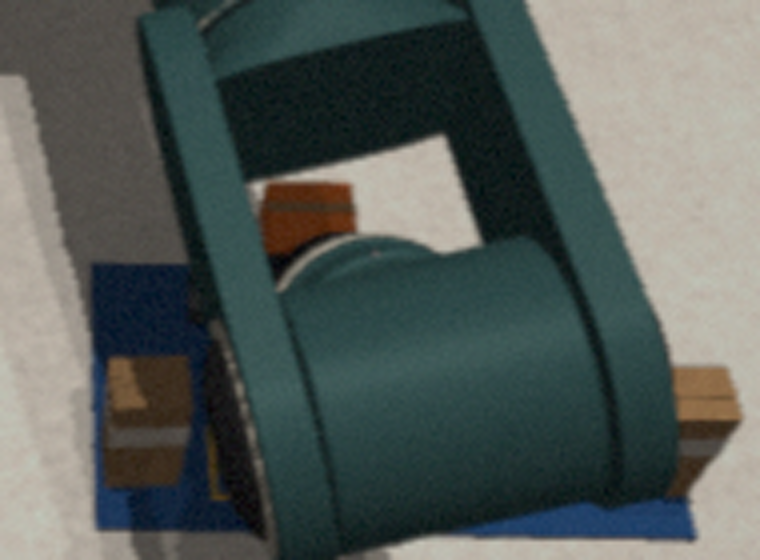

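View pics/t5.png

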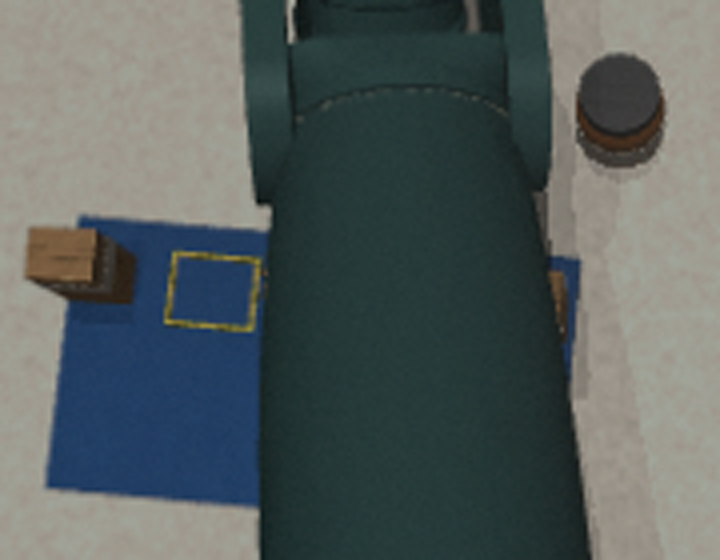

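```bash
python3 -m creep '[{"hand":-1,"dx":-1.7,"dy":0,"dz":-0.5,"rx":0,"ry":0.2,"rz":0},{"hand":-1,"dx":-3.3,"dy":-0.1,"dz":-1,"rx":0,"ry":0.2,"rz":0},{"hand":-1,"dx":-3.3,"dy":-0.1,"dz":-1,"rx":0,"ry":0.2,"rz":0},{"hand":-1,"dx":-3.3,"dy":-0.1,"dz":-1,"rx":0,"ry":0.2,"rz":0}]'; python3 - <<'E'
from h import *
s=env.read_camera('wrist');cv2.imwrite('pics/w6.png',s['img'])
obj_now("car"); obj_go("car",[.6258,.1501,.006],-3.8)
E
```

```text
t: 6.55
tcp_pos: [0.6203, 0.1502, 0.1434]
orientation: [-0.379, 0.031, 0.925, 0.013]
force: [-0.4, 0.4, -2.4]
grip_width: 0.0433
obj bottom [0.6253 0.1499 0.1109] z [-0.002  0.     1.   ] y [0.065 0.998 0.   ]
tcp [0.6207 0.1504 0.0389]
d [-7.4   0.02  7.43] r [-0.   0.1  0. ]  rows>= 3.0
```

View pics/w6.png

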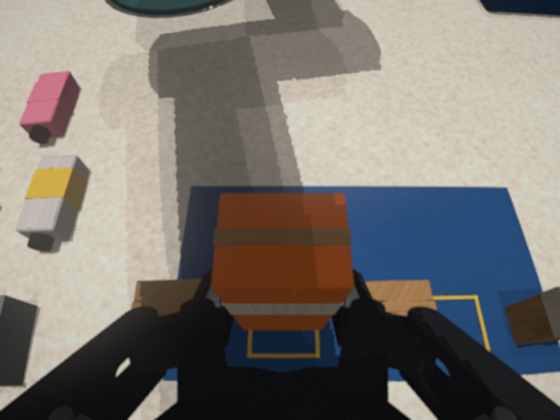

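```bash
python3 -m creep '[{"hand":-1,"dx":-1.5,"dy":0,"dz":1.5,"rx":0,"ry":0.1,"rz":0},{"hand":-1,"dx":-3,"dy":0,"dz":3,"rx":0,"ry":0.1,"rz":0},{"hand":-1,"dx":-4,"dy":0,"dz":4,"rx":0,"ry":0.1,"rz":0},{"hand":-1,"dx":-5,"dy":0,"dz":5,"rx":0,"ry":0.1,"rz":0},{"hand":-1,"dx":-6,"dy":0,"dz":6,"rx":0,"ry":0.1,"rz":0},{"hand":-1,"dx":-6.3,"dy":0,"dz":6.3,"rx":0,"ry":0.1,"rz":0},{"hand":-1,"dx":-6.3,"dy":0,"dz":6.3,"rx":0,"ry":0.1,"rz":0},{"hand":-1,"dx":-6.3,"dy":0,"dz":6.3,"rx":0,"ry":0.1,"rz":0}]'; python3 - <<'E'
from h import *
s=env.read_camera('wrist');cv2.imwrite('pics/w7.png',s['img'])
obj_now("car"); obj_go("car",[.6258,.1501,.004],-3.8)
E
```

```text
t: 7.27
tcp_pos: [0.6209, 0.1502, 0.0552]
orientation: [-0.38, 0.031, 0.924, 0.013]
force: [-0.4, 0.0, -1.2]
grip_width: 0.0429
obj bottom [0.6263 0.15   0.0227] z [-0.001 -0.     1.   ] y [0.065 0.998 0.   ]
tcp [0.6207 0.1504 0.0369]
d [-1.28  0.01  1.36] r [-0.   0.1  0.1]  rows>= 1.0
```

View pics/w7.png

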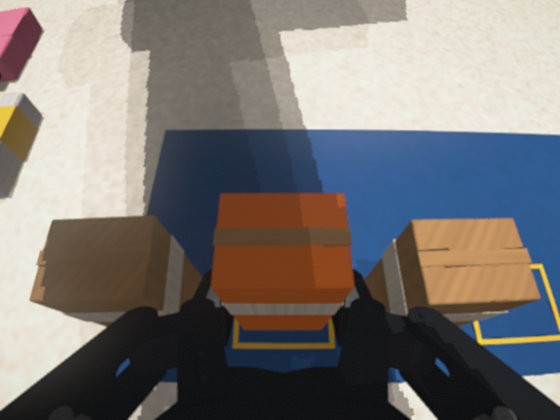

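```bash
python3 -m creep '[{"hand":-1,"dx":-0.6,"dy":0,"dz":0.7,"rx":0,"ry":0.1,"rz":0},{"hand":-1,"dx":-0.9,"dy":0,"dz":1,"rx":0,"ry":0.1,"rz":0},{"hand":-1,"dx":-1.1,"dy":0,"dz":1.2,"rx":0,"ry":0.1,"rz":0},{"hand":-1,"dx":-1.2,"dy":0,"dz":1.3,"rx":0,"ry":0.1,"rz":0},{"hand":-1,"dx":-1.2,"dy":0,"dz":1.3,"rx":0,"ry":0.1,"rz":0},{"hand":-1,"dx":-1.2,"dy":0,"dz":1.3,"rx":0,"ry":0.1,"rz":0}]'; python3 - <<'E'
from h import *
s=env.read_camera('wrist');cv2.imwrite('pics/w8.png',s['img'])
obj_now("car"); obj_go("car",[.6258,.1501,.003],-3.8); print(env.get_state()["force"])
E
```

```text
t: 7.82
tcp_pos: [0.6205, 0.1503, 0.0379]
orientation: [-0.38, 0.031, 0.924, 0.013]
force: [0.0, -0.0, -0.0]
grip_width: 0.0432
obj bottom [0.6256 0.15   0.005 ] z [ 0. -0.  1.] y [0.065 0.998 0.   ]
tcp [0.6207 0.1504 0.0359]
d [-0.15  0.01  0.13] r [-0. -0.  0.]  rows>= 1.0
[-0.74337301 -0.27708196 -0.2867786 ]
```

View pics/w8.png

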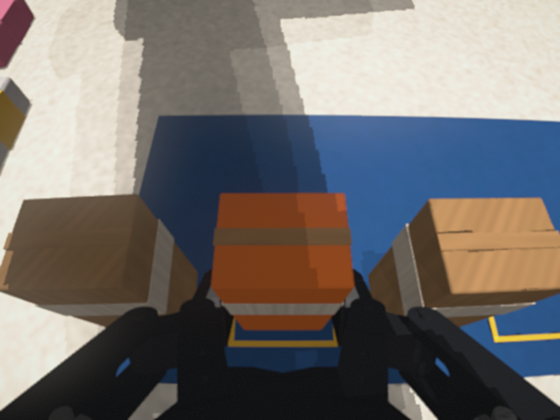

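```bash
python3 -m creep '[{"hand":-1,"dx":-0.15,"dy":0,"dz":0.05,"rx":0,"ry":0,"rz":0},{"hand":-1,"dx":-0.2,"dy":0,"dz":0.1,"rx":0,"ry":0,"rz":0},{"hand":-1,"dx":-0.2,"dy":0,"dz":0.1,"rx":0,"ry":0,"rz":0},{"hand":-1,"dx":-0.2,"dy":0,"dz":0.1,"rx":0,"ry":0,"rz":0},{"hand":-1,"dx":-0.2,"dy":0,"dz":0.1,"rx":0,"ry":0,"rz":0}]'; python3 - <<'E'
from h import *
obj_now("car")
E
```

```text
t: 8.28
tcp_pos: [0.6208, 0.1503, 0.0379]
orientation: [-0.381, 0.03, 0.924, 0.013]
force: [-8.8, 0.0, 16.3]
grip_width: 0.0434
obj bottom [0.6258 0.15   0.005 ] z [ 0.002 -0.001  1.   ] y [0.065 0.998 0.   ]
```

```bash
python3 -m creep '[{"hand":-0.1,"dx":0,"dy":0,"dz":0,"rx":0,"ry":0,"rz":0},{"hand":0.3,"dx":0,"dy":0,"dz":0,"rx":0,"ry":0,"rz":0},{"hand":0.3,"dx":0,"dy":0,"dz":0,"rx":0,"ry":0,"rz":0},{"hand":0.3,"dx":0,"dy":0,"dz":-0.5,"rx":0,"ry":0,"rz":0},{"hand":0.3,"dx":0,"dy":0,"dz":-1.5,"rx":0,"ry":0,"rz":0},{"hand":0.3,"dx":0,"dy":0,"dz":-3,"rx":0,"ry":0,"rz":0},{"hand":0.3,"dx":0,"dy":0,"dz":-5,"rx":0,"ry":0,"rz":0},{"hand":0.3,"dx":0,"dy":0,"dz":-7,"rx":0,"ry":0,"rz":0}]'; python3 - <<'E'
from h import *
s=env.read_camera('wrist');cv2.imwrite('pics/w9.png',s['img'])
go([.70,.14,.27],-25,-2)
E
```

```text
t: 8.95
tcp_pos: [0.671, 0.147, 0.0886]
orientation: [-0.381, 0.03, 0.924, 0.013]
force: [0.8, -0.5, -0.1]
grip_width: 0.0556
tcp target [0.6921 0.1403 0.2531]
d [  9.98  -0.5  -12.84] r [  1.1 -19.6  -1.4]  rows>= 4.0
```

View pics/w9.png

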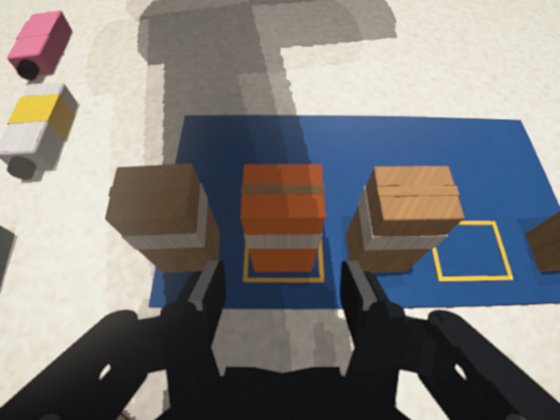

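```bash
python3 -m creep '[{"hand":0.3,"dx":5,"dy":-0.2,"dz":-8,"rx":0,"ry":0,"rz":0},{"hand":0.3,"dx":10,"dy":-0.5,"dz":-12.8,"rx":1.1,"ry":-19.6,"rz":-1.4},{"hand":0.3,"dx":10,"dy":-0.5,"dz":-12.8,"rx":1.1,"ry":-19.6,"rz":-1.4},{"hand":0.6,"dx":10,"dy":-0.5,"dz":-12.8,"rx":1.1,"ry":-19.6,"rz":-1.4},{"hand":0.6,"dx":10,"dy":-0.5,"dz":-12.8,"rx":1.1,"ry":-19.6,"rz":-1.4},{"hand":0.6,"dx":10,"dy":-0.5,"dz":-12.8,"rx":1.1,"ry":-19.6,"rz":-1.4},{"hand":0.6,"dx":10,"dy":-0.5,"dz":-12.8,"rx":1.1,"ry":-19.6,"rz":-1.4}]'; python3 - <<'E'
from h import *
go([.504,-.084,.16],-22,-1)
E
```

```text
t: 9.58
tcp_pos: [0.6917, 0.1403, 0.2534]
orientation: [-0.216, 0.017, 0.976, 0.004]
force: [0.6, -0.1, -1.1]
grip_width: 0.0681
tcp target [ 0.497  -0.0839  0.1427]
d [ 12.23 -23.08  17.93] r [ 0.4 -3.  -1. ]  rows>= 8.0
```

```bash
python3 -m creep '[{"hand":0.6,"dx":12.2,"dy":-23.1,"dz":17.9,"rx":0.4,"ry":-3,"rz":-1},{"hand":0.6,"dx":12.2,"dy":-23.1,"dz":17.9,"rx":0.4,"ry":-3,"rz":-1},{"hand":0.6,"dx":12.2,"dy":-23.1,"dz":17.9,"rx":0.4,"ry":-3,"rz":-1},{"hand":0.6,"dx":12.2,"dy":-23.1,"dz":17.9,"rx":0.4,"ry":-3,"rz":-1},{"hand":0.6,"dx":12.2,"dy":-23.1,"dz":17.9,"rx":0.4,"ry":-3,"rz":-1},{"hand":0.6,"dx":12.2,"dy":-23.1,"dz":17.9,"rx":0.4,"ry":-3,"rz":-1},{"hand":0.6,"dx":12.2,"dy":-23.1,"dz":17.9,"rx":0.4,"ry":-3,"rz":-1},{"hand":0.6,"dx":12.2,"dy":-23.1,"dz":17.9,"rx":0.4,"ry":-3,"rz":-1}]'; python3 -m creep '[{"hand":0.6,"dx":0,"dy":0,"dz":0,"rx":0,"ry":0,"rz":0},{"hand":0.6,"dx":0,"dy":0,"dz":0,"rx":0,"ry":0,"rz":0}]';python3 - <<'E'
from h import *
w=env.read_camera('wrist');t=env.read_camera('top');s=env.read_camera('scene')
cv2.imwrite('pics/w10.png',w['img']);cv2.imwrite('pics/s10.png',s['img']);cv2.imwrite('pics/t10.png',t['img'])
go([.504,-.083,.024],-22,-1)
E
```

```text
t: 10.25
tcp_pos: [0.4945, -0.0858, 0.1397]
orientation: [-0.193, 0.009, 0.981, 0.002]
force: [0.6, -1.3, -0.6]
grip_width: 0.0682
t: 10.42
tcp_pos: [0.4931, -0.0865, 0.1376]
orientation: [-0.195, 0.01, 0.981, 0.003]
force: [0.2, -0.1, -0.0]
grip_width: 0.0684
tcp target [ 0.497  -0.0829  0.0067]
d [-5.21  0.23 12.22] r [ 0.1 -0.3  0. ]  rows>= 4.0
```

View pics/w10.png

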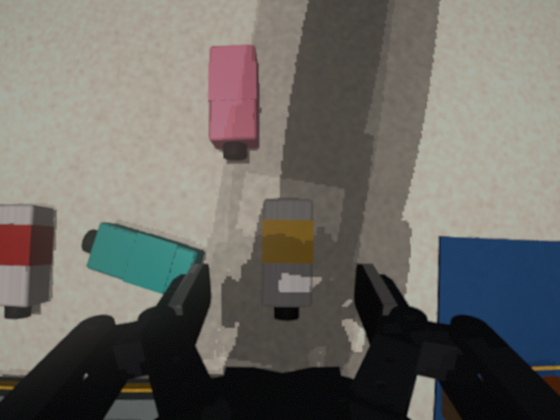

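View pics/t10.png

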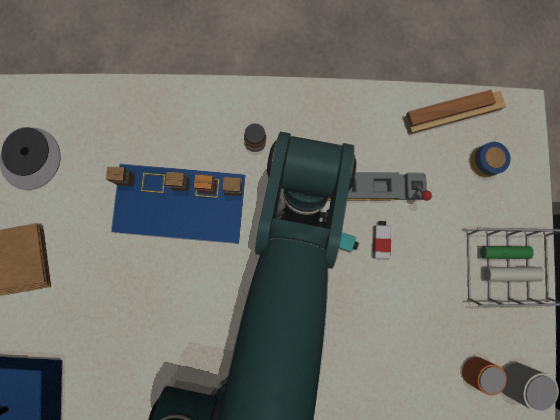

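View pics/s10.png

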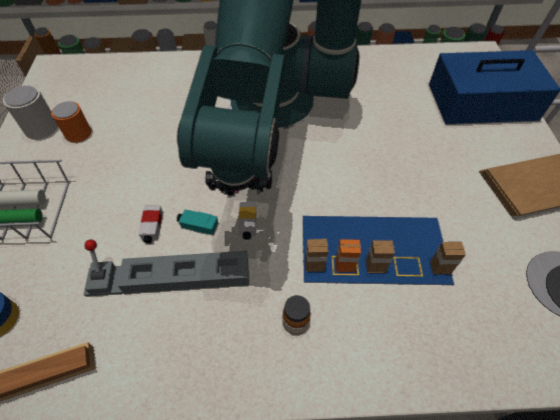

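```bash
python3 - <<'E'
from h import *
w=env.read_camera('wrist'); crop(w,230,170,350,330,4.5,"w11.png")
print(onz(w,[(265,199),(312,199),(313,306),(264,304)],.03))
go([.504,-.083,.024],-22,-1)
E
```

```text
[[ 0.44335955 -0.09851402  0.03      ]
 [ 0.44400614 -0.05873094  0.03      ]
 [ 0.5331302  -0.05998006  0.03      ]
 [ 0.53076232 -0.10046562  0.03      ]]
tcp target [ 0.497  -0.0829  0.0067]
d [-5.2   0.22 12.24] r [ 0.  -0.3  0.1]  rows>= 4.0
```

View pics/w11.png

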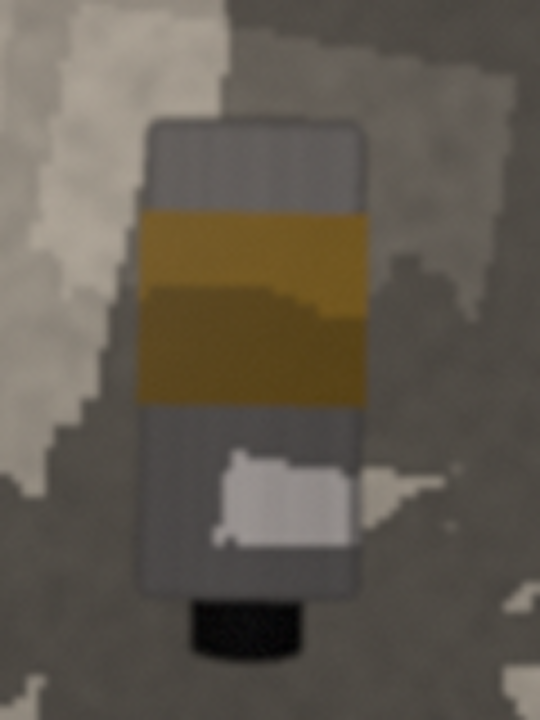

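```bash
python3 -m creep '[{"hand":0.6,"dx":-1.5,"dy":0.3,"dz":3,"rx":0,"ry":-0.3,"rz":0},{"hand":0.6,"dx":-3,"dy":0.3,"dz":6,"rx":0,"ry":-0.3,"rz":0},{"hand":0.6,"dx":-4,"dy":0.3,"dz":9,"rx":0,"ry":-0.3,"rz":0},{"hand":0.6,"dx":-5.1,"dy":0.3,"dz":11.5,"rx":0,"ry":-0.3,"rz":0},{"hand":0.6,"dx":-5.2,"dy":0.3,"dz":12.1,"rx":0,"ry":-0.3,"rz":0},{"hand":0.6,"dx":-5.2,"dy":0.3,"dz":12.1,"rx":0,"ry":-0.3,"rz":0},{"hand":0.6,"dx":-5.2,"dy":0.3,"dz":12.1,"rx":0,"ry":-0.3,"rz":0},{"hand":0.6,"dx":-5.2,"dy":0.3,"dz":12.1,"rx":0,"ry":-0.3,"rz":0}]'; python3 - <<'E'
from h import *
w=env.read_camera('wrist'); cv2.imwrite("pics/w12.png",w['img'])
go([.504,-.0815,.024],-22,-1)
E
```

```text
t: 11.28
tcp_pos: [0.4987, -0.0821, 0.0099]
orientation: [-0.19, 0.008, 0.982, 0.002]
force: [-0.2, 0.3, -0.1]
grip_width: 0.0681
tcp target [ 0.497  -0.0814  0.0067]
d [0.04 0.07 0.37] r [0.  0.1 0.1]  rows>= 1.0
```

View pics/w12.png

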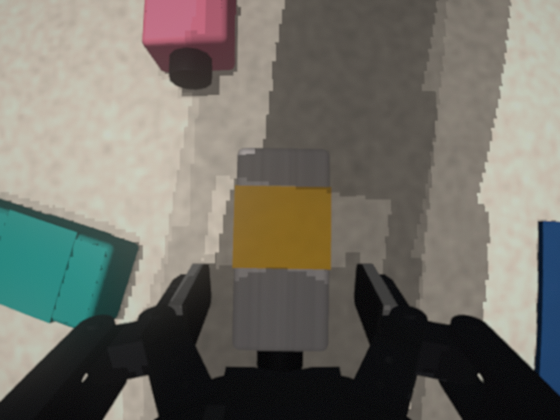

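```bash
python3 -m creep '[{"hand":0.6,"dx":0,"dy":0,"dz":0.3,"rx":0,"ry":0,"rz":0},{"hand":0.6,"dx":0,"dy":0,"dz":0.3,"rx":0,"ry":0,"rz":0},{"hand":-1,"dx":0,"dy":0,"dz":0.3,"rx":0,"ry":0,"rz":0},{"hand":-1,"dx":0,"dy":0,"dz":0.3,"rx":0,"ry":0,"rz":0},{"hand":-1,"dx":0,"dy":0,"dz":0.3,"rx":0,"ry":0,"rz":0},{"hand":-1,"dx":0,"dy":0,"dz":0.3,"rx":0,"ry":0,"rz":0},{"hand":-1,"dx":0,"dy":0,"dz":0.3,"rx":0,"ry":0,"rz":0},{"hand":-1,"dx":0,"dy":0,"dz":0.3,"rx":0,"ry":0,"rz":0}]'; python3 - <<'E'
from h import *
w=env.read_camera('wrist'); crop(w,200,120,370,380,2.3,"w13.png")
print(env.get_state()['grip_width'],onz(w,[(238,150),(328,150),(233,350),(328,350)],.03))
grasp_save("ye",[.4425,-.081,.015],False)
E
```

```text
t: 12.0
tcp_pos: [0.4979, -0.0821, 0.0076]
orientation: [-0.189, 0.008, 0.982, 0.002]
force: [1.0, 0.7, 6.2]
grip_width: 0.0407
0.04086594221806899 [[ 0.44175849 -0.10056533  0.03      ]
 [ 0.44237415 -0.06095995  0.03      ]
 [ 0.52770019 -0.103323    0.03      ]
 [ 0.52835676 -0.06312049  0.03      ]]
yaw -0.9481578321713026 bottom [ 0.44249599 -0.08124228  0.015     ] tr [7.31834165e-03 7.27141187e-18 5.54160829e-02]
```

View pics/w13.png

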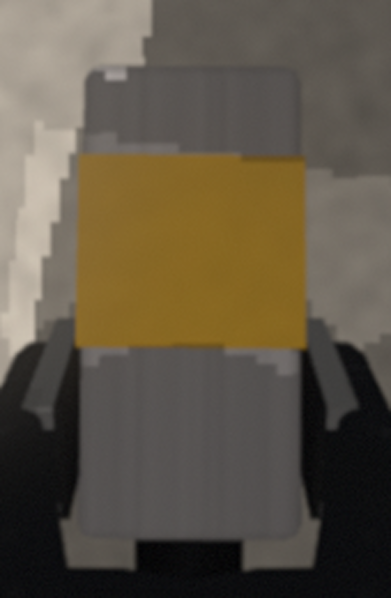

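```bash
python3 - <<'E'
from h import *
obj_go("ye",[.4425,-.0813,.125],-1,90,False)
E
```

```text
tcp [ 0.4979 -0.0823  0.1177]
d [ 4.090e+00 -1.000e-02 -1.021e+01] r [-0. -0.  0.]  rows>= 3.0
```

```bash
python3 -m creep '[{"hand":-1,"dx":0.6,"dy":0,"dz":-1.5,"rx":0,"ry":0,"rz":0},{"hand":-1,"dx":1.6,"dy":0,"dz":-4,"rx":0,"ry":0,"rz":0},{"hand":-1,"dx":2.8,"dy":0,"dz":-7,"rx":0,"ry":0,"rz":0},{"hand":-1,"dx":4.1,"dy":0,"dz":-10.2,"rx":0,"ry":0,"rz":0},{"hand":-1,"dx":4.1,"dy":0,"dz":-10.2,"rx":0,"ry":0,"rz":0},{"hand":-1,"dx":4.1,"dy":0,"dz":-10.2,"rx":0,"ry":0,"rz":0}]'; python3 - <<'E'
from h import *
w=env.read_camera('wrist'); cv2.imwrite("pics/w14.png",w['img'])
obj_now("ye");obj_go("ye",[.510,-.105,.10],1.5,0,False)
E
```

```text
t: 12.55
tcp_pos: [0.4985, -0.0823, 0.1191]
orientation: [-0.188, 0.008, 0.982, 0.002]
force: [-1.1, 0.3, -3.6]
grip_width: 0.0409
obj bottom [ 0.4423 -0.0813  0.1248] z [ 1.    -0.017  0.001] y [ 0.017  1.    -0.   ]
tcp [ 0.5173 -0.1048  0.1554]
d [-0.45 -2.23 -4.26] r [ -1.1 -89.9  -2.5]  rows>= 13.0
```

View pics/w14.png

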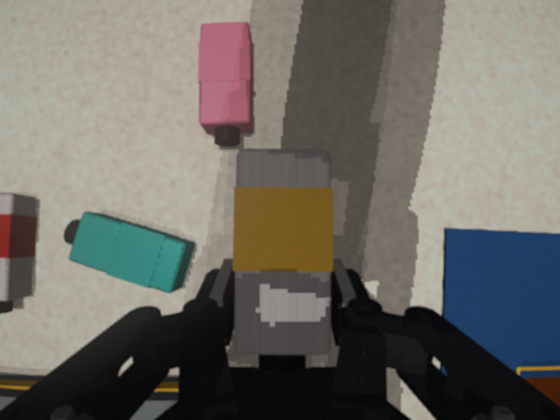

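```bash
python3 -m creep '[{"hand":-1,"dx":-0.4,"dy":-2.2,"dz":-4.2,"rx":-0.6,"ry":-56,"rz":-1.5},{"hand":-1,"dx":-0.4,"dy":-2.2,"dz":-4.2,"rx":-0.6,"ry":-56,"rz":-1.5},{"hand":-1,"dx":-0.4,"dy":-2.2,"dz":-4.2,"rx":-0.6,"ry":-56,"rz":-1.5},{"hand":-1,"dx":-0.4,"dy":-2.2,"dz":-4.2,"rx":-0.6,"ry":-56,"rz":-1.5},{"hand":-1,"dx":-0.4,"dy":-2.2,"dz":-4.2,"rx":-0.6,"ry":-56,"rz":-1.5},{"hand":-1,"dx":-0.4,"dy":-2.2,"dz":-4.2,"rx":-0.6,"ry":-56,"rz":-1.5},{"hand":-1,"dx":-0.4,"dy":-2.2,"dz":-4.2,"rx":-0.6,"ry":-56,"rz":-1.5},{"hand":-1,"dx":-0.4,"dy":-2.2,"dz":-4.2,"rx":-0.6,"ry":-56,"rz":-1.5}]'; python3 - <<'E'
from h import *
obj_now("ye");obj_go("ye",[.540,-.120,.10],1.5,0,False); print(env.get_state()["joints"])
E
```

```text
t: 13.27
tcp_pos: [0.5159, -0.1045, 0.1532]
orientation: [0.296, -0.003, 0.955, 0.005]
force: [0.3, 0.9, -1.5]
grip_width: 0.0411
obj bottom [ 0.479  -0.1045  0.1112] z [ 0.555 -0.001  0.832] y [-0.008  1.     0.007]
tcp [ 0.5473 -0.1198  0.1554]
d [-2.71 -1.55  1.58] r [ -0.5 -33.7  -1. ]  rows>= 5.0
[-0.36635746 -0.55860753  2.21702639  0.26815169  0.9340718  -2.04269604]
```

```bash
python3 -m creep '[{"hand":-1,"dx":-2.7,"dy":-1.5,"dz":1.6,"rx":-0.5,"ry":-33.7,"rz":-1},{"hand":-1,"dx":-2.7,"dy":-1.5,"dz":1.6,"rx":-0.5,"ry":-33.7,"rz":-1},{"hand":-1,"dx":-2.7,"dy":-1.5,"dz":1.6,"rx":-0.5,"ry":-33.7,"rz":-1},{"hand":-1,"dx":-2.7,"dy":-1.5,"dz":1.6,"rx":-0.5,"ry":-33.7,"rz":-1},{"hand":-1,"dx":-2.7,"dy":-1.5,"dz":1.6,"rx":-0.5,"ry":-33.7,"rz":-1},{"hand":-1,"dx":-2.7,"dy":-1.5,"dz":1.6,"rx":-0.5,"ry":-33.7,"rz":-1},{"hand":-1,"dx":-2.7,"dy":-1.5,"dz":1.6,"rx":-0.5,"ry":-33.7,"rz":-1},{"hand":-1,"dx":-2.7,"dy":-1.5,"dz":1.6,"rx":-0.5,"ry":-33.7,"rz":-1}]'; python3 - <<'E'
from h import *
obj_now("ye");obj_go("ye",[.6325,-.1284,.08],1.5,0,False); print(env.get_state()["joints"])
E
```

```text
t: 13.93
tcp_pos: [0.5446, -0.1162, 0.1573]
orientation: [0.556, -0.011, 0.831, 0.005]
force: [0.1, -0.2, -1.1]
grip_width: 0.0411
obj bottom [ 0.5367 -0.1165  0.102 ] z [0.011 0.003 1.   ] y [-0.024  1.    -0.003]
tcp [ 0.6398 -0.1282  0.1354]
d [-1.6  -1.43  9.61] r [-0.2 -0.6  0.1]  rows>= 3.0
[-0.50017718 -0.64888691  2.47590002  1.22463736  0.51292857 -2.96930386]
```

```bash
python3 -m creep '[{"hand":-1,"dx":-0.9,"dy":-1.4,"dz":2,"rx":0,"ry":0,"rz":0},{"hand":-1,"dx":-1.8,"dy":-1.4,"dz":4,"rx":0,"ry":0,"rz":0},{"hand":-1,"dx":-1.8,"dy":-1.4,"dz":4,"rx":0,"ry":0,"rz":0},{"hand":-1,"dx":-1.8,"dy":-1.4,"dz":4,"rx":0,"ry":0,"rz":0},{"hand":-1,"dx":-1.8,"dy":-1.4,"dz":4,"rx":0,"ry":0,"rz":0}]'; python3 - <<'E'
from h import *
obj_now("ye");obj_go("ye",[.6325,-.1284,.08],1.5,0,False); print(env.get_state()["joints"])
s=env.read_camera("scene"); cv2.imwrite("pics/s15.png",s["img"])
E
```

```text
t: 14.35
tcp_pos: [0.5855, -0.1235, 0.1669]
orientation: [0.549, -0.009, 0.836, 0.004]
force: [0.5, -0.2, -1.3]
grip_width: 0.0407
obj bottom [ 0.5766 -0.1239  0.1117] z [0.028 0.005 1.   ] y [-0.019  1.    -0.004]
tcp [ 0.6398 -0.1282  0.1354]
d [ 0.73 -0.56  6.22] r [-0.5 -1.6  0.1]  rows>= 2.0
[-0.45547033 -0.51845263  2.37816494  1.22903788  0.45981517 -2.96941256]
```

View pics/s15.png

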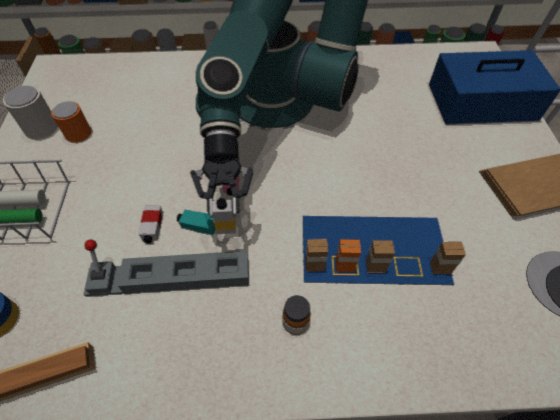

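```bash
python3 -m creep '[{"hand":-1,"dx":-0.3,"dy":-0.3,"dz":3,"rx":-0.3,"ry":-1.6,"rz":0.1},{"hand":-1,"dx":0.3,"dy":-0.6,"dz":6.2,"rx":-0.5,"ry":-1.6,"rz":0.1},{"hand":-1,"dx":0.3,"dy":-0.6,"dz":6.2,"rx":-0.5,"ry":-1.6,"rz":0.1},{"hand":-1,"dx":0.3,"dy":-0.6,"dz":6.2,"rx":-0.5,"ry":-1.6,"rz":0.1},{"hand":-1,"dx":0.3,"dy":-0.6,"dz":6.2,"rx":-0.5,"ry":-1.6,"rz":0.1}]'; python3 - <<'E'
from h import *
obj_now("ye");obj_go("ye",[.6325,-.1284,.06],1.5,0,False); print(env.get_state()["joints"])
s=env.read_camera("scene"); crop(s,150,150,310,290,4.2,"s16.png")
E
```

```text
t: 14.82
tcp_pos: [0.634, -0.1175, 0.1633]
orientation: [0.541, -0.003, 0.841, 0.005]
force: [-0.5, 0.0, -2.0]
grip_width: 0.0409
obj bottom [ 0.6241 -0.1173  0.1083] z [ 0.046 -0.005  0.999] y [-0.009  1.     0.006]
tcp [ 0.6398 -0.1282  0.1154]
d [ 4.11 -1.1   2.5 ] r [-0.8 -2.6 -0.7]  rows>= 2.0
[-0.38084518 -0.37901086  2.2859485   1.25623682  0.37562139 -2.96892085]
```

View pics/s16.png

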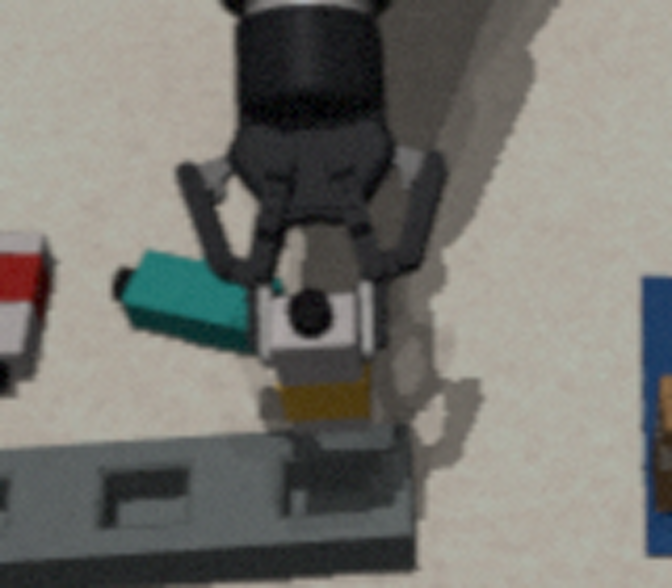

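Joint 6 is pinned at its limit with this wrist side, so I'll lay the yellow tin back down and regrasp it with the hand turned half round.

```bash
python3 -m creep '[{"hand":-1,"dx":1,"dy":0.3,"dz":-4,"rx":0,"ry":0,"rz":0},{"hand":-1,"dx":2,"dy":0.8,"dz":-8,"rx":0,"ry":20,"rz":0},{"hand":-1,"dx":3,"dy":1.5,"dz":-10,"rx":0,"ry":40,"rz":0},{"hand":-1,"dx":3,"dy":1.5,"dz":-11,"rx":0,"ry":40,"rz":0},{"hand":-1,"dx":3,"dy":1.5,"dz":-11,"rx":0,"ry":40,"rz":0},{"hand":-1,"dx":3,"dy":1.5,"dz":-11,"rx":0,"ry":40,"rz":0},{"hand":-1,"dx":3,"dy":1.5,"dz":-11,"rx":0,"ry":40,"rz":0},{"hand":-1,"dx":3,"dy":1.5,"dz":-11,"rx":0,"ry":40,"rz":0}]'; python3 - <<'E'
from h import *
obj_now("ye");obj_go("ye",[.4425,-.0813,.10],-1,90,False); print(env.get_state()["joints"])
E
```

```text
t: 15.53
tcp_pos: [0.5202, -0.1049, 0.184]
orientation: [0.22, -0.003, 0.976, 0.002]
force: [0.5, 0.2, -1.3]
grip_width: 0.0408
obj bottom [ 0.4771 -0.1051  0.1483] z [0.679 0.003 0.734] y [-0.006  1.     0.002]
tcp [ 0.4979 -0.0823  0.0927]
d [5.91 2.25 7.31] r [ 0.2 47.2  1.4]  rows>= 7.0
[-0.32463476 -0.46975133  2.0735152   0.15776199  1.12153381 -1.93984675]
```

```bash
python3 -m creep '[{"hand":-1,"dx":2,"dy":1,"dz":2,"rx":0.2,"ry":47.2,"rz":1.4},{"hand":-1,"dx":3,"dy":2.2,"dz":3,"rx":0.2,"ry":47.2,"rz":1.4},{"hand":-1,"dx":4,"dy":2.2,"dz":5,"rx":0.2,"ry":47.2,"rz":1.4},{"hand":-1,"dx":5.9,"dy":2.2,"dz":7.3,"rx":0.2,"ry":47.2,"rz":1.4},{"hand":-1,"dx":5.9,"dy":2.2,"dz":7.3,"rx":0.2,"ry":47.2,"rz":1.4},{"hand":-1,"dx":5.9,"dy":2.2,"dz":7.3,"rx":0.2,"ry":47.2,"rz":1.4},{"hand":-1,"dx":5.9,"dy":2.2,"dz":7.3,"rx":0.2,"ry":47.2,"rz":1.4},{"hand":-1,"dx":5.9,"dy":2.2,"dz":7.3,"rx":0.2,"ry":47.2,"rz":1.4}]'; python3 - <<'E'
from h import *
env.read_camera("wrist");obj_now("ye");obj_go("ye",[.4425,-.0813,.017],-1,90,False)
E
```

```text
t: 16.2
tcp_pos: [0.498, -0.0832, 0.0918]
orientation: [-0.192, 0.009, 0.981, 0.002]
force: [1.6, 0.2, -2.0]
grip_width: 0.041
obj bottom [ 0.4425 -0.0821  0.0994] z [ 1.    -0.018 -0.001] y [ 0.018  1.    -0.   ]
tcp [ 0.4979 -0.0823  0.0097]
d [-3.06  0.08  7.64] r [-0.  -0.1 -0. ]  rows>= 2.0
```

```bash
python3 -m creep '[{"hand":-1,"dx":-1,"dy":0.1,"dz":2.5,"rx":0,"ry":0,"rz":0},{"hand":-1,"dx":-2,"dy":0.1,"dz":5,"rx":0,"ry":0,"rz":0},{"hand":-1,"dx":-2.7,"dy":0.1,"dz":6.6,"rx":0,"ry":0,"rz":0},{"hand":-1,"dx":-3,"dy":0.1,"dz":7.5,"rx":0,"ry":0,"rz":0},{"hand":-1,"dx":-3.1,"dy":0.1,"dz":7.7,"rx":0,"ry":0,"rz":0},{"hand":-1,"dx":-3.1,"dy":0.1,"dz":7.7,"rx":0,"ry":0,"rz":0},{"hand":-1,"dx":-3.1,"dy":0.1,"dz":7.7,"rx":0,"ry":0,"rz":0}]'; python3 -m creep '[{"hand":0.6,"dx":0,"dy":0,"dz":0,"rx":0,"ry":0,"rz":0},{"hand":0.6,"dx":0,"dy":0,"dz":0,"rx":0,"ry":0,"rz":0},{"hand":0.6,"dx":0,"dy":0,"dz":0,"rx":0,"ry":0,"rz":0},{"hand":0.6,"dx":2,"dy":0,"dz":-5,"rx":0,"ry":0,"rz":0},{"hand":0.6,"dx":3.5,"dy":0,"dz":-9,"rx":0,"ry":0,"rz":0},{"hand":0.6,"dx":5,"dy":0,"dz":-13,"rx":0,"ry":0,"rz":0},{"hand":0.6,"dx":6,"dy":0,"dz":-15,"rx":0,"ry":0,"rz":0},{"hand":0.6,"dx":6,"dy":0,"dz":-15,"rx":0,"ry":0,"rz":0}]'; python3 - <<'E'
from h import *
w=env.read_camera("wrist");cv2.imwrite("pics/w17.png",w["img"])
s=env.read_camera("scene");crop(s,70,150,270,300,4,"s17.png"); print(env.get_state()["joints"])
E
```

```text
t: 16.83
tcp_pos: [0.4986, -0.0824, 0.0106]
orientation: [-0.188, 0.009, 0.982, 0.002]
force: [-0.2, 0.5, -1.5]
grip_width: 0.0409
t: 17.5
tcp_pos: [0.5002, -0.0827, 0.1801]
orientation: [-0.184, 0.009, 0.983, 0.001]
force: [-0.2, 0.5, 1.4]
grip_width: 0.0682
[-0.17977415  0.00859361  1.68018491 -0.06189252  1.82316661 -1.73683038]
```

View pics/w17.png

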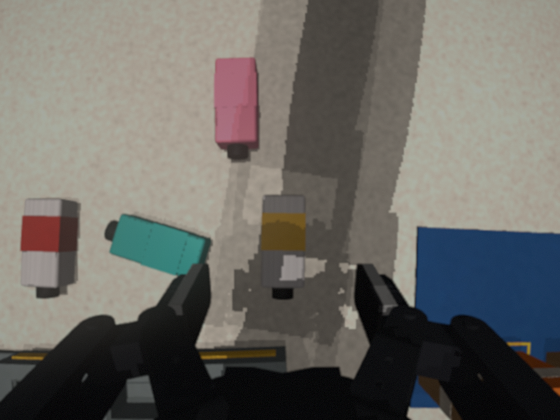

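View pics/s17.png

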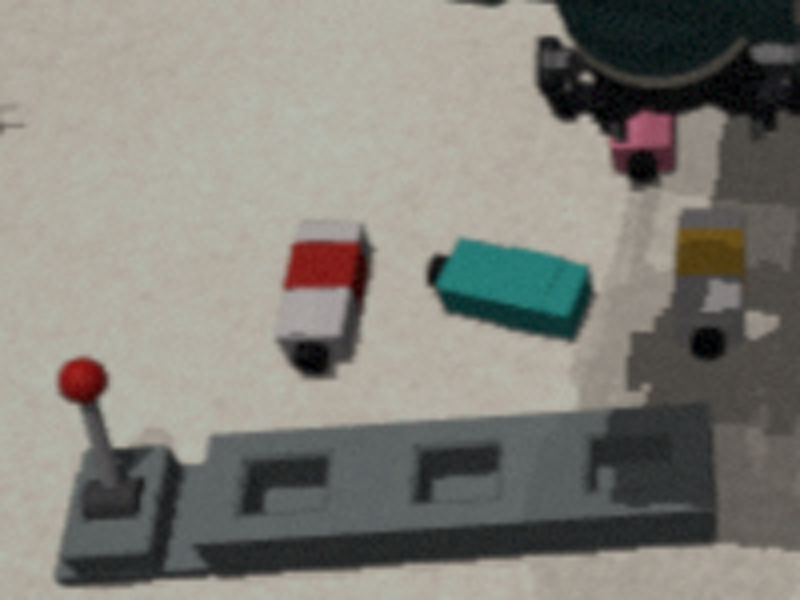

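```bash
python3 -m creep '[{"hand":0.6,"dx":0,"dy":0,"dz":0,"rx":0,"ry":0,"rz":60},{"hand":0.6,"dx":0,"dy":0,"dz":0,"rx":0,"ry":0,"rz":60},{"hand":0.6,"dx":0,"dy":0,"dz":0,"rx":0,"ry":0,"rz":60},{"hand":0.6,"dx":0,"dy":0,"dz":0,"rx":0,"ry":0,"rz":60},{"hand":0.6,"dx":0,"dy":0,"dz":0,"rx":0,"ry":0,"rz":60},{"hand":0.6,"dx":0,"dy":0,"dz":0,"rx":0,"ry":0,"rz":60},{"hand":0.6,"dx":0,"dy":0,"dz":0,"rx":0,"ry":0,"rz":60},{"hand":0.6,"dx":0,"dy":0,"dz":0,"rx":0,"ry":0,"rz":60}]'; python3 - <<'E'
from h import *
print(env.get_state()["joints"])
E
```

```text
t: 18.27
tcp_pos: [0.4984, -0.0823, 0.1725]
orientation: [-0.165, 0.481, 0.856, -0.089]
force: [-0.5, 0.3, -0.1]
grip_width: 0.0684
[-0.17976805  0.00984164  1.68167276 -0.06190183  1.82272112 -0.73082183]
```

```bash
python3 -m creep '[{"hand":0.6,"dx":0,"dy":0,"dz":0,"rx":0,"ry":0,"rz":60},{"hand":0.6,"dx":0,"dy":0,"dz":0,"rx":0,"ry":0,"rz":60},{"hand":0.6,"dx":0,"dy":0,"dz":0,"rx":0,"ry":0,"rz":60},{"hand":0.6,"dx":0,"dy":0,"dz":0,"rx":0,"ry":0,"rz":60},{"hand":0.6,"dx":0,"dy":0,"dz":0,"rx":0,"ry":0,"rz":60},{"hand":0.6,"dx":0,"dy":0,"dz":0,"rx":0,"ry":0,"rz":60},{"hand":0.6,"dx":0,"dy":0,"dz":0,"rx":0,"ry":0,"rz":60},{"hand":0.6,"dx":0,"dy":0,"dz":0,"rx":0,"ry":0,"rz":60}]'; python3 - <<'E'
from h import *
go([.510,-.083,.15],-30,-1)
E
```

```text
t: 18.93
tcp_pos: [0.498, -0.0822, 0.1711]
orientation: [-0.103, 0.833, 0.521, -0.158]
force: [-0.1, 0.8, -1.0]
grip_width: 0.0686
tcp target [ 0.5007 -0.0828  0.1338]
d [0.64 1.5  3.36] r [ 4.7 -7.3 64.9]  rows>= 10.0
```

```bash
python3 -m creep '[{"hand":0.6,"dx":0.6,"dy":1.5,"dz":3.3,"rx":4.7,"ry":-7.3,"rz":64.9},{"hand":0.6,"dx":0.6,"dy":1.5,"dz":3.3,"rx":4.7,"ry":-7.3,"rz":64.9},{"hand":0.6,"dx":0.6,"dy":1.5,"dz":3.3,"rx":4.7,"ry":-7.3,"rz":64.9},{"hand":0.6,"dx":0.6,"dy":1.5,"dz":3.3,"rx":4.7,"ry":-7.3,"rz":64.9},{"hand":0.6,"dx":0.6,"dy":1.5,"dz":3.3,"rx":4.7,"ry":-7.3,"rz":64.9},{"hand":0.6,"dx":0.6,"dy":1.5,"dz":3.3,"rx":4.7,"ry":-7.3,"rz":64.9},{"hand":0.6,"dx":0.6,"dy":1.5,"dz":3.3,"rx":4.7,"ry":-7.3,"rz":64.9},{"hand":0.6,"dx":0.6,"dy":1.5,"dz":3.3,"rx":4.7,"ry":-7.3,"rz":64.9}]'; python3 -m creep '[{"hand":0.6,"dx":0,"dy":0,"dz":0,"rx":0,"ry":0,"rz":8},{"hand":0.6,"dx":0,"dy":0,"dz":0,"rx":0,"ry":0,"rz":8},{"hand":0.6,"dx":0,"dy":0,"dz":0,"rx":0,"ry":0,"rz":8},{"hand":0.6,"dx":0,"dy":0,"dz":0,"rx":0,"ry":0,"rz":8}]'; python3 - <<'E'
from h import *
w=env.read_camera("wrist");cv2.imwrite("pics/w18.png",w["img"]); print(env.get_state()["joints"])
go([.510,-.083,.15],-30,-1)
go([.504,-.083,.025],-30,-1)
E
```

```text
t: 19.6
tcp_pos: [0.5002, -0.083, 0.1331]
orientation: [-0.016, 0.966, 0.061, -0.251]
force: [0.3, -0.1, 0.9]
grip_width: 0.0685
t: 19.93
tcp_pos: [0.5, -0.0829, 0.1325]
orientation: [0.001, 0.968, -0.004, -0.252]
force: [-0.1, -0.5, 0.1]
grip_width: 0.0682
[-0.16799796  0.1223913   1.65715654 -0.08534456  1.86413512  1.40793588]
tcp target [ 0.5007 -0.0828  0.1338]
d [-0.   -0.01 -0.12] r [ 0.5 -0.8  0.4]  rows>= 1.0
tcp target [ 0.4947 -0.0828  0.0088]
d [ 5.57 -0.06 11.08] r [ 0.5 -0.8  0.4]  rows>= 3.0
```

View pics/w18.png

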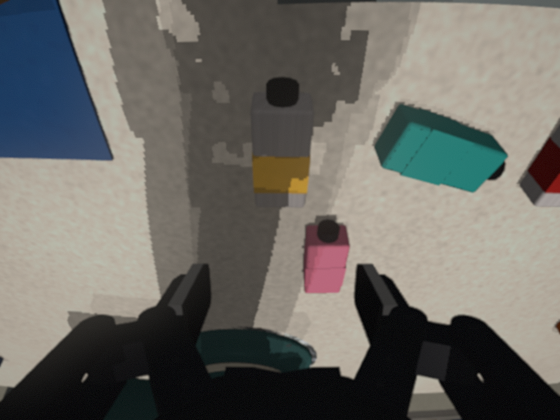

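```bash
python3 -m creep '[{"hand":0.6,"dx":1.5,"dy":0,"dz":3,"rx":0.5,"ry":-0.8,"rz":0.4},{"hand":0.6,"dx":3,"dy":0,"dz":6,"rx":0.5,"ry":-0.8,"rz":0.4},{"hand":0.6,"dx":4.5,"dy":0,"dz":9,"rx":0.5,"ry":-0.8,"rz":0.4},{"hand":0.6,"dx":5.2,"dy":0,"dz":10.5,"rx":0.5,"ry":-0.8,"rz":0.4},{"hand":0.6,"dx":5.5,"dy":0,"dz":11,"rx":0.5,"ry":-0.8,"rz":0.4},{"hand":0.6,"dx":5.5,"dy":0,"dz":11,"rx":0.5,"ry":-0.8,"rz":0.4},{"hand":0.6,"dx":5.5,"dy":0,"dz":11,"rx":0.5,"ry":-0.8,"rz":0.4}]'; python3 - <<'E'
from h import *
w=env.read_camera("wrist");cv2.imwrite("pics/w19.png",w["img"]); print(env.get_state()["joints"])
go([.504,-.083,.025],-30,-1)
E
```

```text
t: 20.57
tcp_pos: [0.495, -0.0835, 0.0109]
orientation: [-0.002, 0.966, -0.008, -0.258]
force: [0.6, -0.6, -0.1]
grip_width: 0.0684
[-0.17324776  0.23769768  1.74288761 -0.07798939  1.67658545  1.42722341]
tcp target [ 0.4947 -0.0828  0.0088]
d [ 0.07 -0.07  0.25] r [ 0.  -0.1 -0. ]  rows>= 1.0
```

View pics/w19.png

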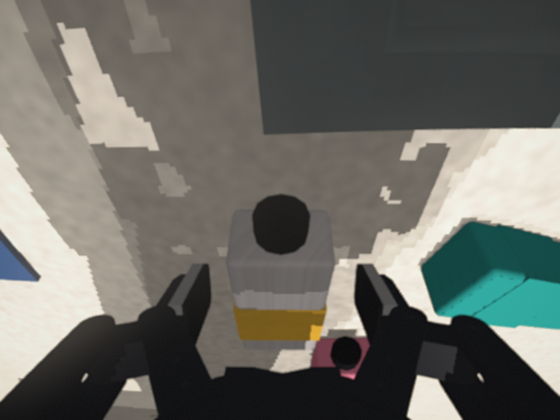

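Centred. Close.

```bash
python3 -m creep '[{"hand":0.6,"dx":0,"dy":-0.1,"dz":0.1,"rx":0,"ry":0,"rz":0},{"hand":-1,"dx":0,"dy":-0.1,"dz":0.1,"rx":0,"ry":0,"rz":0},{"hand":-1,"dx":0,"dy":-0.1,"dz":0.1,"rx":0,"ry":0,"rz":0},{"hand":-1,"dx":0,"dy":-0.1,"dz":0.1,"rx":0,"ry":0,"rz":0},{"hand":-1,"dx":0,"dy":-0.1,"dz":0.1,"rx":0,"ry":0,"rz":0},{"hand":-1,"dx":0,"dy":-0.1,"dz":0.1,"rx":0,"ry":0,"rz":0},{"hand":-1,"dx":0,"dy":-0.1,"dz":0.1,"rx":0,"ry":0,"rz":0}]'; python3 - <<'E'
from h import *
w=env.read_camera("wrist");print(env.get_state()['grip_width'])
grasp_save("ye",[.4427,-.081,.015],False)
obj_go("ye",[.4625,-.0813,.125],-1,90,False)
E
```

```text
t: 21.2
tcp_pos: [0.4953, -0.0826, 0.0115]
orientation: [-0.002, 0.966, -0.008, -0.257]
force: [1.3, 1.2, 8.1]
grip_width: 0.041
0.040815344976510765
yaw -0.990851360849569 bottom [ 0.44268821 -0.0816816   0.015     ] tr [3.53046239e-03 5.61933350e-18 5.26703909e-02]
tcp [ 0.5152 -0.0822  0.1215]
d [ -3.75  -0.07 -10.53] r [ 0. -0.  0.]  rows>= 3.0
```

```bash
python3 -m creep '[{"hand":-1,"dx":-0.8,"dy":0,"dz":-1.5,"rx":0,"ry":0,"rz":0},{"hand":-1,"dx":-1.8,"dy":0,"dz":-4,"rx":0,"ry":0,"rz":0},{"hand":-1,"dx":-2.8,"dy":0,"dz":-7,"rx":0,"ry":0,"rz":0},{"hand":-1,"dx":-3.8,"dy":0,"dz":-10.5,"rx":0,"ry":0,"rz":0},{"hand":-1,"dx":-3.8,"dy":0,"dz":-10.5,"rx":0,"ry":0,"rz":0},{"hand":-1,"dx":-3.8,"dy":0,"dz":-10.5,"rx":0,"ry":0,"rz":0}]'; python3 - <<'E'
from h import *
w=env.read_camera("wrist");cv2.imwrite("pics/w20.png",w["img"])
obj_now("ye")
obj_go("ye",[.54,-.12,.10],1.5,0,False)
E
```

```text
t: 21.75
tcp_pos: [0.5155, -0.083, 0.1232]
orientation: [-0.002, 0.967, -0.008, -0.255]
force: [-0.3, -0.1, -2.5]
grip_width: 0.0408
obj bottom [ 0.462 -0.082  0.125] z [ 1.    -0.017  0.001] y [ 0.017  1.    -0.   ]
tcp [ 0.5435 -0.1199  0.1527]
d [ 1.02  3.65 -4.17] r [ 0.8 89.9 -2.6]  rows>= 13.0
```

View pics/w20.png

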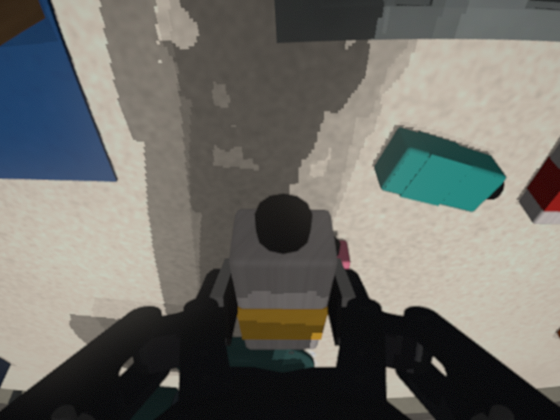

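```bash
python3 -m creep '[{"hand":-1,"dx":1,"dy":3.6,"dz":-4.2,"rx":0.4,"ry":56,"rz":-1.5},{"hand":-1,"dx":1,"dy":3.6,"dz":-4.2,"rx":0.4,"ry":56,"rz":-1.5},{"hand":-1,"dx":1,"dy":3.6,"dz":-4.2,"rx":0.4,"ry":56,"rz":-1.5},{"hand":-1,"dx":1,"dy":3.6,"dz":-4.2,"rx":0.4,"ry":56,"rz":-1.5},{"hand":-1,"dx":1,"dy":3.6,"dz":-4.2,"rx":0.4,"ry":56,"rz":-1.5},{"hand":-1,"dx":1,"dy":3.6,"dz":-4.2,"rx":0.4,"ry":56,"rz":-1.5},{"hand":-1,"dx":1,"dy":3.6,"dz":-4.2,"rx":0.4,"ry":56,"rz":-1.5},{"hand":-1,"dx":1,"dy":3.6,"dz":-4.2,"rx":0.4,"ry":56,"rz":-1.5}]'; python3 - <<'E'
from h import *
obj_now("ye");obj_go("ye",[.58,-.125,.10],1.5,0,False); print(env.get_state()["joints"])
E
```

```text
t: 22.47
tcp_pos: [0.5426, -0.1193, 0.1516]
orientation: [-0.004, 0.973, 0.003, 0.23]
force: [-0.6, 0.7, -1.9]
grip_width: 0.0407
obj bottom [ 0.5105 -0.1192  0.1097] z [ 0.554 -0.002  0.832] y [-0.007  1.     0.007]
tcp [ 0.5835 -0.1249  0.1527]
d [3.71 0.59 1.73] r [ 0.5 33.7 -1.1]  rows>= 5.0
[-0.34623161 -0.39547804  2.07964677  0.18815731  1.02894445  1.15695557]
```

```bash
python3 -m creep '[{"hand":-1,"dx":3.7,"dy":0.6,"dz":1.7,"rx":0.5,"ry":33.7,"rz":-1.1},{"hand":-1,"dx":3.7,"dy":0.6,"dz":1.7,"rx":0.5,"ry":33.7,"rz":-1.1},{"hand":-1,"dx":3.7,"dy":0.6,"dz":1.7,"rx":0.5,"ry":33.7,"rz":-1.1},{"hand":-1,"dx":3.7,"dy":0.6,"dz":1.7,"rx":0.5,"ry":33.7,"rz":-1.1},{"hand":-1,"dx":3.7,"dy":0.6,"dz":1.7,"rx":0.5,"ry":33.7,"rz":-1.1},{"hand":-1,"dx":3.7,"dy":0.6,"dz":1.7,"rx":0.5,"ry":33.7,"rz":-1.1},{"hand":-1,"dx":3.7,"dy":0.6,"dz":1.7,"rx":0.5,"ry":33.7,"rz":-1.1},{"hand":-1,"dx":3.7,"dy":0.6,"dz":1.7,"rx":0.5,"ry":33.7,"rz":-1.1}]'; python3 - <<'E'
from h import *
obj_now("ye");obj_go("ye",[.6325,-.1284,.065],1.5,0,False); print(env.get_state()["joints"])
E
```

```text
t: 23.13
tcp_pos: [0.5826, -0.1249, 0.1511]
orientation: [-0.007, 0.866, 0.011, 0.5]
force: [1.1, -0.7, -1.7]
grip_width: 0.041
obj bottom [ 0.5789 -0.125   0.0985] z [ 0.003 -0.001  1.   ] y [-0.027  1.     0.001]
tcp [ 0.636  -0.1283  0.1177]
d [-0.24  0.48  6.29] r [-0.1  0.2 -0. ]  rows>= 2.0
[-0.44944635 -0.4973965   2.34161515  0.96952156  0.50281481  0.41339261]
```

```bash
python3 -m creep '[{"hand":-1,"dx":0.6,"dy":0.2,"dz":2.5,"rx":0,"ry":0.2,"rz":0},{"hand":-1,"dx":0.5,"dy":0.5,"dz":5,"rx":0,"ry":0.2,"rz":0},{"hand":-1,"dx":-0.2,"dy":0.5,"dz":6.3,"rx":0,"ry":0.2,"rz":0},{"hand":-1,"dx":-0.2,"dy":0.5,"dz":6.3,"rx":0,"ry":0.2,"rz":0},{"hand":-1,"dx":-0.2,"dy":0.5,"dz":6.3,"rx":0,"ry":0.2,"rz":0},{"hand":-1,"dx":-0.2,"dy":0.5,"dz":6.3,"rx":0,"ry":0.2,"rz":0}]'; python3 - <<'E'
from h import *
w=env.read_camera("wrist");cv2.imwrite("pics/w21.png",w["img"])
s=env.read_camera("scene");crop(s,150,170,310,300,4.5,"s21.png")
b,O=obj_now("ye");obj_go("ye",[.6325,-.1284,.008],1.5,0,False); print(env.get_state()["joints"])
# expected caps/top corners in scene
X=[b+O@np.array([x,y,z]) for z in(0,.09) for x in(-.015,.015) for y in (-.021,.021)]
print(np.round((proj(s,X)-[150,170]+.5)*4.5))
E
```

```text
t: 23.63
tcp_pos: [0.6363, -0.1282, 0.1185]
orientation: [-0.007, 0.865, 0.011, 0.502]
force: [-0.4, -0.4, -0.8]
grip_width: 0.0405
obj bottom [ 0.6329 -0.1285  0.0665] z [-0.002 -0.001  1.   ] y [-0.027  1.     0.001]
tcp [ 0.636  -0.1283  0.0607]
d [-5.09 -0.01  2.87] r [-0.1 -0.1 -0. ]  rows>= 2.0
[-0.40059614 -0.29493489  2.26262908  1.17354686  0.40125312  0.20635954]
[[301. 384.]
 [385. 379.]
 [300. 437.]
 [385. 431.]
 [277. 287.]
 [368. 281.]
 [276. 342.]
 [368. 336.]]
```

View pics/w21.png

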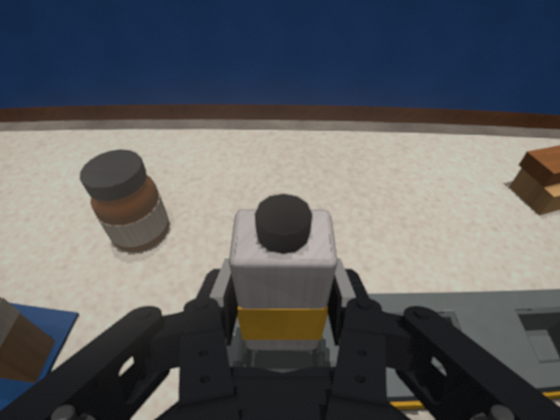

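View pics/s21.png

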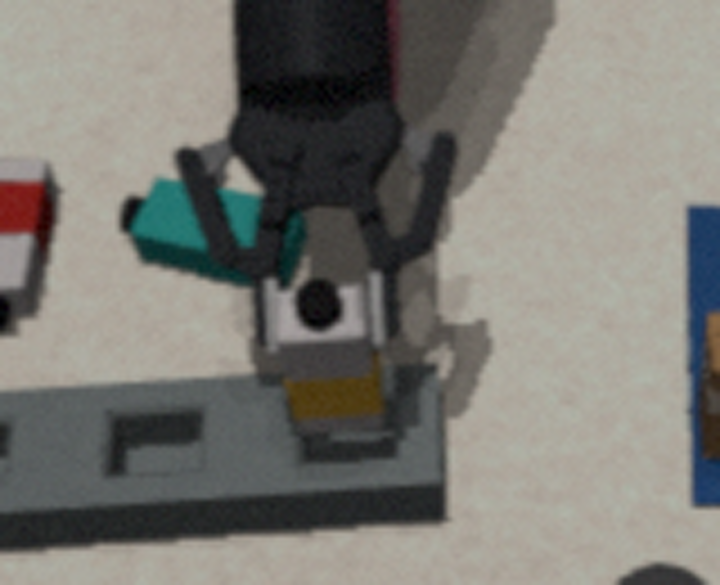

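```bash
python3 -m creep '[{"hand":-1,"dx":-1,"dy":-0.05,"dz":0.55,"rx":0,"ry":0,"rz":0},{"hand":-1,"dx":-1.8,"dy":-0.05,"dz":1,"rx":0,"ry":0,"rz":0},{"hand":-1,"dx":-2.5,"dy":-0.05,"dz":1.4,"rx":0,"ry":0,"rz":0},{"hand":-1,"dx":-3,"dy":-0.05,"dz":1.7,"rx":0,"ry":0,"rz":0},{"hand":-1,"dx":-3,"dy":-0.05,"dz":1.7,"rx":0,"ry":0,"rz":0}]'; python3 - <<'E'
from h import *
w=env.read_camera("wrist");cv2.imwrite("pics/w22.png",w["img"])
b,O=obj_now("ye");obj_go("ye",[.6325,-.1284,.008],1.5,0,False); print(env.get_state()["force"],env.get_state()["moment"])
E
```

```text
t: 24.15
tcp_pos: [0.6357, -0.128, 0.0843]
orientation: [-0.007, 0.865, 0.011, 0.502]
force: [-1.2, -0.0, -1.8]
grip_width: 0.0407
obj bottom [ 0.6325 -0.1281  0.0323] z [-0.002 -0.001  1.   ] y [-0.027  1.     0.001]
tcp [ 0.636  -0.1283  0.0607]
d [-2.11  0.03  1.21] r [-0.  -0.1 -0. ]  rows>= 1.0
[ 0.28771066  0.09959633 -1.58294541] [-0.0454082   0.63517027  0.01207126]
```

View pics/w22.png

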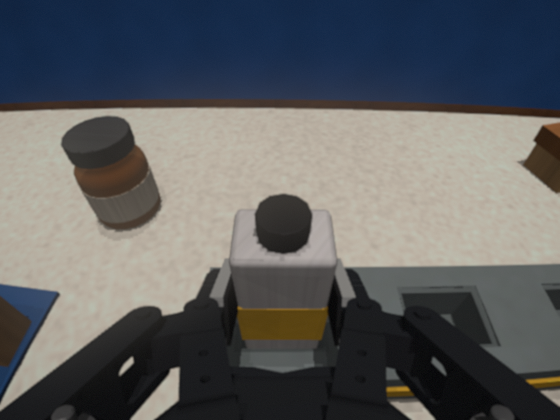

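```bash
python3 -m creep '[{"hand":-1,"dx":-0.7,"dy":0,"dz":0.4,"rx":0,"ry":0,"rz":0},{"hand":-1,"dx":-1.3,"dy":0,"dz":0.75,"rx":0,"ry":0,"rz":0},{"hand":-1,"dx":-1.8,"dy":0,"dz":1.03,"rx":0,"ry":0,"rz":0},{"hand":-1,"dx":-2.1,"dy":0,"dz":1.2,"rx":0,"ry":0,"rz":0},{"hand":-1,"dx":-2.2,"dy":0,"dz":1.25,"rx":0,"ry":0,"rz":0},{"hand":-1,"dx":-2.2,"dy":0,"dz":1.25,"rx":0,"ry":0,"rz":0}]'; python3 - <<'E'
from h import *
b,O=obj_now("ye"); print(env.get_state()["force"],env.get_state()["moment"])
E
```

```text
t: 24.7
tcp_pos: [0.6369, -0.1282, 0.0622]
orientation: [-0.007, 0.864, 0.012, 0.504]
force: [-1.9, 1.5, 6.6]
grip_width: 0.041
obj bottom [ 0.6337 -0.1283  0.0095] z [-0.005 -0.     1.   ] y [-0.027  1.     0.   ]
[-1.90927495  1.47499705  6.60493994] [ 0.12439701 -0.30232685  0.29501658]
```

```bash
python3 -m creep '[{"hand":-1,"dx":-0.2,"dy":0,"dz":0.1,"rx":0,"ry":0,"rz":0},{"hand":-1,"dx":-0.2,"dy":0,"dz":0.1,"rx":0,"ry":0,"rz":0},{"hand":-1,"dx":-0.2,"dy":0,"dz":0.1,"rx":0,"ry":0,"rz":0}]'; python3 - <<'E'
from h import *
b,O=obj_now("ye")
E
```

```text
t: 24.95
tcp_pos: [0.6376, -0.1283, 0.0622]
orientation: [-0.007, 0.863, 0.012, 0.505]
force: [-3.5, 1.8, 8.9]
grip_width: 0.0404
obj bottom [ 0.6345 -0.1284  0.0095] z [-0.008  0.     1.   ] y [-0.028  1.    -0.001]
```

```bash
python3 -m creep '[{"hand":-0.1,"dx":0,"dy":0,"dz":0,"rx":0,"ry":0,"rz":0},{"hand":0.5,"dx":0,"dy":0,"dz":0,"rx":0,"ry":0,"rz":0},{"hand":0.5,"dx":0,"dy":0,"dz":0,"rx":0,"ry":0,"rz":0},{"hand":0.5,"dx":0,"dy":0,"dz":-1,"rx":0,"ry":0,"rz":0},{"hand":0.5,"dx":0,"dy":0,"dz":-3,"rx":0,"ry":0,"rz":0},{"hand":0.5,"dx":0,"dy":0,"dz":-6,"rx":0,"ry":0,"rz":0},{"hand":0.5,"dx":0,"dy":0,"dz":-9,"rx":0,"ry":0,"rz":0},{"hand":0.5,"dx":0,"dy":0,"dz":-9,"rx":0,"ry":0,"rz":0}]'; python3 - <<'E'
from h import *
w=env.read_camera("wrist");cv2.imwrite("pics/w23.png",w["img"])
s=env.read_camera("scene");crop(s,70,130,270,290,4,"s23.png"); print(env.get_state()["joints"])
go([.52,-.2,.22],0,-1)
E
```

```text
t: 25.62
tcp_pos: [0.5575, -0.1309, 0.1107]
orientation: [-0.005, 0.862, 0.012, 0.507]
force: [0.7, -0.0, 1.0]
grip_width: 0.0639
[-0.49749236 -0.49456446  2.42218142  1.15651071  0.49626076  0.18763583]
tcp target [ 0.52   -0.2     0.2013]
d [ 6.12  6.82 -8.1 ] r [ -1.2 -60.9   2.3]  rows>= 9.0
```

View pics/w23.png

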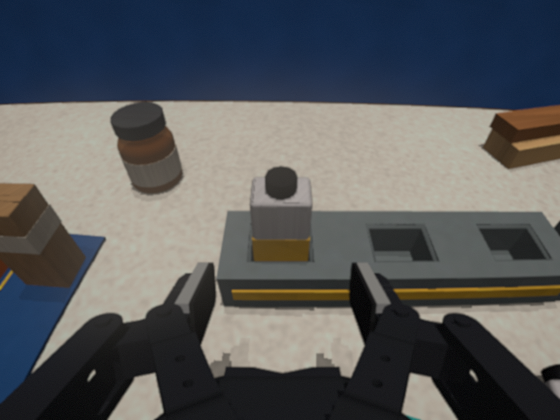

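View pics/s23.png

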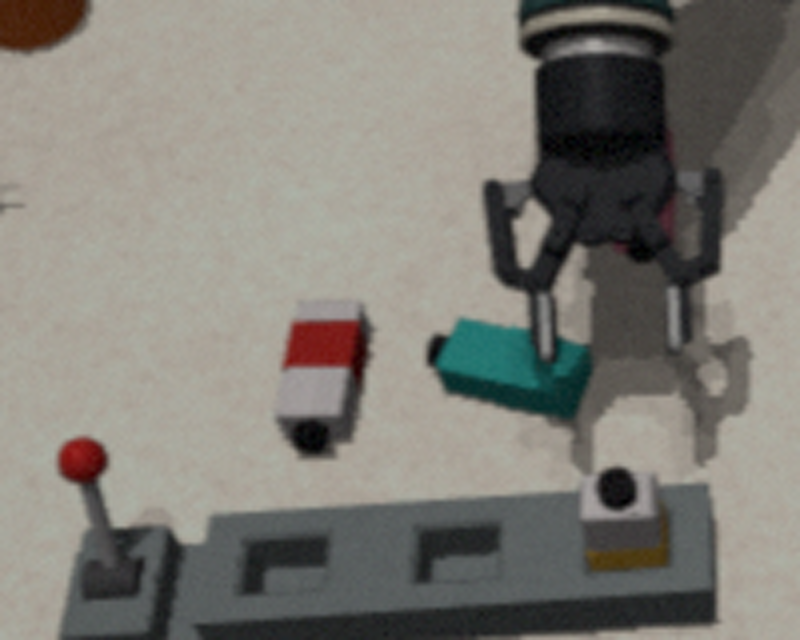

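```bash
python3 -m creep '[{"hand":0.6,"dx":6.1,"dy":3,"dz":-8.1,"rx":-1.2,"ry":-60.9,"rz":2.3},{"hand":0.6,"dx":6.1,"dy":6.8,"dz":-8.1,"rx":-1.2,"ry":-60.9,"rz":2.3},{"hand":0.6,"dx":6.1,"dy":6.8,"dz":-8.1,"rx":-1.2,"ry":-60.9,"rz":2.3},{"hand":0.6,"dx":6.1,"dy":6.8,"dz":-8.1,"rx":-1.2,"ry":-60.9,"rz":2.3},{"hand":0.6,"dx":6.1,"dy":6.8,"dz":-8.1,"rx":-1.2,"ry":-60.9,"rz":2.3},{"hand":0.6,"dx":6.1,"dy":6.8,"dz":-8.1,"rx":-1.2,"ry":-60.9,"rz":2.3},{"hand":0.6,"dx":6.1,"dy":6.8,"dz":-8.1,"rx":-1.2,"ry":-60.9,"rz":2.3},{"hand":0.6,"dx":6.1,"dy":6.8,"dz":-8.1,"rx":-1.2,"ry":-60.9,"rz":2.3}]'; python3 - <<'E'
from h import *
print(env.get_state()["joints"])
go([.505,-.328,.16],-30,-1)
s=env.read_camera("scene");crop(s,70,130,270,290,4,"s24.png")
E
```

```text
t: 26.38
tcp_pos: [0.5211, -0.1999, 0.2008]
orientation: [-0.003, 0.996, -0.003, 0.087]
force: [0.1, -0.2, -0.5]
grip_width: 0.0683
[-0.45397786 -0.23385459  1.83259324  0.08223426  1.38785395  1.11437685]
tcp target [ 0.4957 -0.3278  0.1438]
d [-3.42 12.84  5.11] r [ -0.2 -40.    0.7]  rows>= 6.0
```

View pics/s24.png

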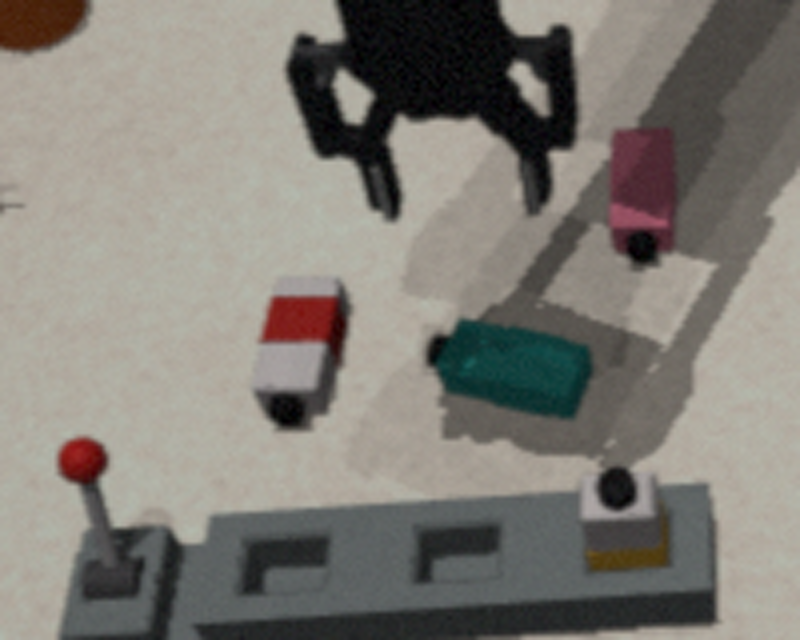

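```bash
python3 - <<'E'
from h import *
s=env.read_camera("scene");crop(s,120,190,170,250,10,"s25.png")
t=env.read_camera("top");crop(t,340,170,440,290,6,"t25.png")
E
```

```text
(no output)
```

View pics/s25.png

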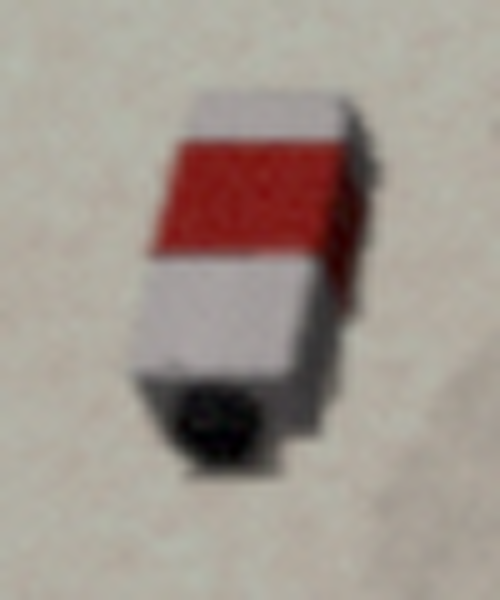

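View pics/t25.png

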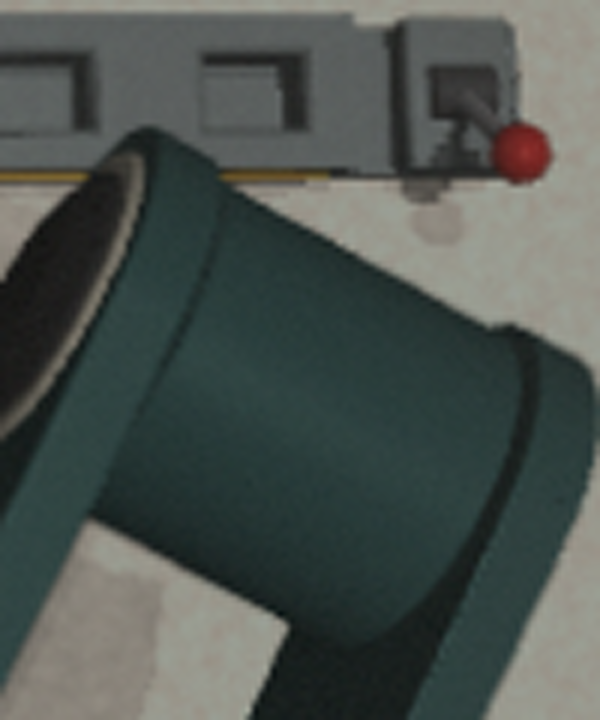

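The red tin has been knocked a few cm towards the robot and -y. I'll measure it in the scene picture: top face corners (197,93), (345,97), (297,378), (135,373) in the crop.

```bash
python3 - <<'E'
from h import *
s=env.read_camera("scene")
X=onz(s,np.array([(195,92),(347,97),(297,378),(133,374)])/10+[119.5,189.5],.03);print(X,X.mean(0))
b=(X[0]+X[1])/2;c=(X[2]+X[3])/2;print(b,c,np.degrees(np.arctan2(c[1]-b[1],c[0]-b[0])),np.linalg.norm(c-b),np.linalg.norm(X[0]-X[1]))
E
```

```text
[[ 0.41868638 -0.36421229  0.03      ]
 [ 0.42227493 -0.3242738   0.03      ]
 [ 0.51049327 -0.32541857  0.03      ]
 [ 0.50732053 -0.36637492  0.03      ]] [ 0.46469378 -0.3450699   0.03      ]
[ 0.42048066 -0.34424305  0.03      ] [ 0.5089069  -0.34589675  0.03      ] -1.0713882194438469 0.08844170283895131 0.040099383140964485
```

```bash
python3 - <<'E'
from h import *
go([.485,-.345,.16],-30,-1.5)
E
```

```text
tcp target [ 0.4757 -0.3448  0.1438]
d [-5.4  14.63  4.51] r [ -0.3 -40.3   1.4]  rows>= 6.0
```

```bash
python3 -m creep '[{"hand":0.6,"dx":-5.4,"dy":14.6,"dz":4.5,"rx":-0.3,"ry":-40.3,"rz":1.4},{"hand":0.6,"dx":-5.4,"dy":14.6,"dz":4.5,"rx":-0.3,"ry":-40.3,"rz":1.4},{"hand":0.6,"dx":-5.4,"dy":14.6,"dz":4.5,"rx":-0.3,"ry":-40.3,"rz":1.4},{"hand":0.6,"dx":-5.4,"dy":14.6,"dz":4.5,"rx":-0.3,"ry":-40.3,"rz":1.4},{"hand":0.6,"dx":-5.4,"dy":14.6,"dz":4.5,"rx":-0.3,"ry":-40.3,"rz":1.4},{"hand":0.6,"dx":-5.4,"dy":14.6,"dz":4.5,"rx":-0.3,"ry":-40.3,"rz":1.4},{"hand":0.6,"dx":-5.4,"dy":14.6,"dz":4.5,"rx":-0.3,"ry":-40.3,"rz":1.4},{"hand":0.6,"dx":-5.4,"dy":14.6,"dz":4.5,"rx":-0.3,"ry":-40.3,"rz":1.4}]'; python3 - <<'E'
from h import *
print(env.get_state()["joints"])
w=env.read_camera("wrist");cv2.imwrite("pics/w26.png",w["img"])
w=env.read_camera("wrist");crop(w,220,50,360,230,3.3,"w26c.png")
go([.483,-.345,.025],-30,-1.5)
E
```

```text
t: 27.25
tcp_pos: [0.4758, -0.3442, 0.1423]
orientation: [-0.004, 0.966, -0.012, -0.258]
force: [-0.0, -0.2, 0.6]
grip_width: 0.0681
[-0.54765663  0.25136006  1.49642017 -0.25981594  1.8469732   1.0341108 ]
tcp target [ 0.4737 -0.3448  0.0088]
d [ 6.56  0.05 11.84] r [ 0.  -0.3  0. ]  rows>= 4.0
```

View pics/w26.png

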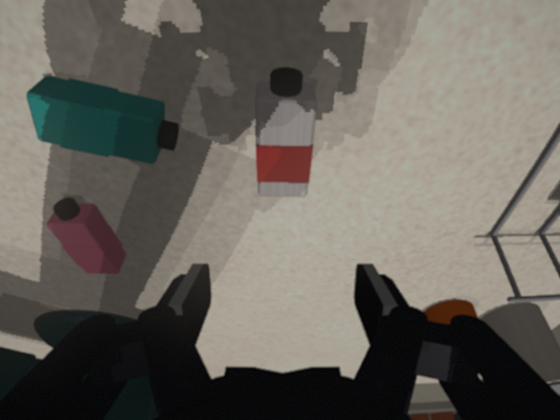

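View pics/w26c.png

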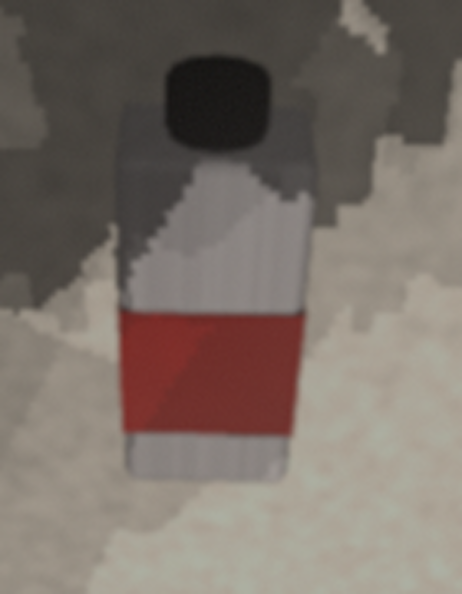

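```bash
python3 - <<'E'
from h import *
w=env.read_camera("wrist")
X=onz(w,np.array([(118,163),(312,163),(287,480),(127,478)])/3.3+[219.5,49.5],.03);print(X,X.mean(0))
b=(X[2]+X[3])/2;c=(X[0]+X[1])/2;print(b,c,np.degrees(np.arctan2(c[1]-b[1],c[0]-b[0])),np.linalg.norm(c-b),np.linalg.norm(X[0]-X[1]))
Y=onz(w,np.array([(122,313),(304,314),(124,433),(291,434)])/3.3+[219.5,49.5],.03);print(Y)
E
```

```text
[[ 0.50875539 -0.32703756  0.03      ]
 [ 0.50781548 -0.3662575   0.03      ]
 [ 0.41926334 -0.3637015   0.03      ]
 [ 0.42097956 -0.32199472  0.03      ]] [ 0.46420344 -0.34474782  0.03      ]
[ 0.42012145 -0.34284811  0.03      ] [ 0.50828543 -0.34664753  0.03      ] -2.4676319690000286 0.0882458097267313 0.03923120116580242
[[ 0.47234752 -0.32491105  0.03      ]
 [ 0.47108975 -0.36605334  0.03      ]
 [ 0.43648198 -0.32247172  0.03      ]
 [ 0.43514936 -0.36423734  0.03      ]]
```

```bash
python3 - <<'E'
from h import *
go([.482,-.3455,.026],-30,-2.3)
E
```

```text
tcp target [ 0.4727 -0.3451  0.0098]
d [ 6.45  0.07 11.84] r [ 0.4 -0.3  0.7]  rows>= 4.0
```

```bash
python3 -m creep '[{"hand":0.6,"dx":1.6,"dy":0.1,"dz":3,"rx":0.4,"ry":-0.3,"rz":0.7},{"hand":0.6,"dx":3.2,"dy":0.1,"dz":6,"rx":0.4,"ry":-0.3,"rz":0.7},{"hand":0.6,"dx":4.8,"dy":0.1,"dz":9,"rx":0.4,"ry":-0.3,"rz":0.7},{"hand":0.6,"dx":6,"dy":0.1,"dz":11,"rx":0.4,"ry":-0.3,"rz":0.7},{"hand":0.6,"dx":6.4,"dy":0.1,"dz":11.8,"rx":0.4,"ry":-0.3,"rz":0.7},{"hand":0.6,"dx":6.4,"dy":0.1,"dz":11.8,"rx":0.4,"ry":-0.3,"rz":0.7},{"hand":0.6,"dx":6.4,"dy":0.1,"dz":11.8,"rx":0.4,"ry":-0.3,"rz":0.7}]'; python3 - <<'E'
from h import *
w=env.read_camera("wrist");cv2.imwrite("pics/w27.png",w["img"])
go([.482,-.3455,.025],-30,-2.3)
E
```

```text
t: 27.98
tcp_pos: [0.4727, -0.3457, 0.0121]
orientation: [-0.004, 0.966, -0.019, -0.258]
force: [-0.0, -0.3, 1.1]
grip_width: 0.0683
tcp target [ 0.4727 -0.3451  0.0088]
d [ 0.15 -0.08  0.36] r [ 0.1 -0.1 -0. ]  rows>= 1.0
```

View pics/w27.png

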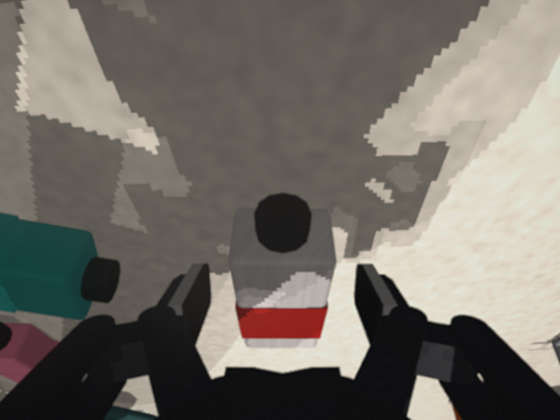

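```bash
python3 -m creep '[{"hand":0.6,"dx":0.1,"dy":0,"dz":0.15,"rx":0,"ry":0,"rz":0},{"hand":-1,"dx":0.1,"dy":0,"dz":0.15,"rx":0,"ry":0,"rz":0},{"hand":-1,"dx":0.1,"dy":0,"dz":0.15,"rx":0,"ry":0,"rz":0},{"hand":-1,"dx":0.1,"dy":0,"dz":0.15,"rx":0,"ry":0,"rz":0},{"hand":-1,"dx":0.1,"dy":0,"dz":0.15,"rx":0,"ry":0,"rz":0},{"hand":-1,"dx":0.1,"dy":0,"dz":0.15,"rx":0,"ry":0,"rz":0},{"hand":-1,"dx":0.1,"dy":0,"dz":0.15,"rx":0,"ry":0,"rz":0}]'; python3 - <<'E'
from h import *
w=env.read_camera("wrist");print(env.get_state()['grip_width'])
grasp_save("re",[.4203,-.343,.015],False)
obj_go("re",[.4303,-.3432,.125],-2.3,90,False)
E
```

```text
t: 28.62
tcp_pos: [0.4738, -0.3462, 0.0121]
orientation: [-0.004, 0.966, -0.02, -0.257]
force: [1.7, 1.4, 8.0]
grip_width: 0.0408
0.04078216817281812
yaw -2.2783693584015463 bottom [ 0.42025797 -0.34405634  0.015     ] tr [ 2.92907814e-03 -9.79300985e-18  5.35514140e-02]
tcp [ 0.4838 -0.3453  0.1221]
d [ -4.6   -0.09 -10.04] r [ 0. -0.  0.]  rows>= 3.0
```

```bash
python3 -m creep '[{"hand":-1,"dx":-0.8,"dy":0,"dz":-1.5,"rx":0,"ry":0,"rz":0},{"hand":-1,"dx":-2,"dy":0,"dz":-4,"rx":0,"ry":0,"rz":0},{"hand":-1,"dx":-3.2,"dy":0,"dz":-7,"rx":0,"ry":0,"rz":0},{"hand":-1,"dx":-4.6,"dy":0,"dz":-10,"rx":0,"ry":0,"rz":0},{"hand":-1,"dx":-4.6,"dy":0,"dz":-10,"rx":0,"ry":0,"rz":0},{"hand":-1,"dx":-4.6,"dy":0,"dz":-10,"rx":0,"ry":0,"rz":0}]'; python3 - <<'E'
from h import *
w=env.read_camera("wrist");cv2.imwrite("pics/w28.png",w["img"])
obj_now("re")
obj_go("re",[.54,-.25,.11],1.5,0,False)
E
```

```text
t: 29.17
tcp_pos: [0.4844, -0.3466, 0.1237]
orientation: [-0.003, 0.967, -0.02, -0.256]
force: [0.3, 0.5, -1.8]
grip_width: 0.0407
obj bottom [ 0.4302 -0.3441  0.1248] z [ 0.999 -0.04   0.001] y [ 0.04   0.999 -0.   ]
tcp [ 0.5429 -0.2499  0.1636]
d [ 2.72 -9.85 -6.39] r [ 1.3 89.9 -3.8]  rows>= 13.0
```

View pics/w28.png

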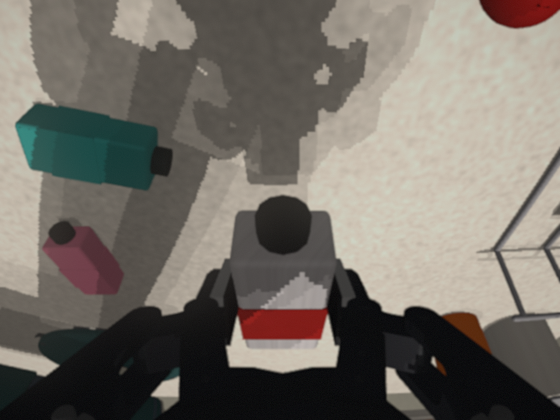

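```bash
python3 -m creep '[{"hand":-1,"dx":2.7,"dy":-9.8,"dz":-6.4,"rx":0.7,"ry":56,"rz":-2.3},{"hand":-1,"dx":2.7,"dy":-9.8,"dz":-6.4,"rx":0.7,"ry":56,"rz":-2.3},{"hand":-1,"dx":2.7,"dy":-9.8,"dz":-6.4,"rx":0.7,"ry":56,"rz":-2.3},{"hand":-1,"dx":2.7,"dy":-9.8,"dz":-6.4,"rx":0.7,"ry":56,"rz":-2.3},{"hand":-1,"dx":2.7,"dy":-9.8,"dz":-6.4,"rx":0.7,"ry":56,"rz":-2.3},{"hand":-1,"dx":2.7,"dy":-9.8,"dz":-6.4,"rx":0.7,"ry":56,"rz":-2.3},{"hand":-1,"dx":2.7,"dy":-9.8,"dz":-6.4,"rx":0.7,"ry":56,"rz":-2.3},{"hand":-1,"dx":2.7,"dy":-9.8,"dz":-6.4,"rx":0.7,"ry":56,"rz":-2.3}]'; python3 - <<'E'
from h import *
obj_now("re")
obj_go("re",[.58,-.2265,.105],1.5,0,False);print(env.get_state()["joints"])
E
```

```text
t: 29.88
tcp_pos: [0.542, -0.2502, 0.1626]
orientation: [-0.004, 0.973, -0.002, 0.23]
force: [-0.1, -0.3, -0.7]
grip_width: 0.0411
obj bottom [ 0.5099 -0.2497  0.1196] z [ 0.554 -0.009  0.832] y [0.    1.    0.011]
tcp [ 0.5829 -0.2264  0.1586]
d [ 3.46 -2.38  2.2 ] r [ 0.6 33.6 -1.5]  rows>= 5.0
[-0.60158212 -0.26904807  1.96642964  0.29851052  1.07639476  0.88049003]
```

```bash
python3 -m creep '[{"hand":-1,"dx":3.5,"dy":-2.4,"dz":2.2,"rx":0.6,"ry":33.6,"rz":-1.5},{"hand":-1,"dx":3.5,"dy":-2.4,"dz":2.2,"rx":0.6,"ry":33.6,"rz":-1.5},{"hand":-1,"dx":3.5,"dy":-2.4,"dz":2.2,"rx":0.6,"ry":33.6,"rz":-1.5},{"hand":-1,"dx":3.5,"dy":-2.4,"dz":2.2,"rx":0.6,"ry":33.6,"rz":-1.5},{"hand":-1,"dx":3.5,"dy":-2.4,"dz":2.2,"rx":0.6,"ry":33.6,"rz":-1.5},{"hand":-1,"dx":3.5,"dy":-2.4,"dz":2.2,"rx":0.6,"ry":33.6,"rz":-1.5},{"hand":-1,"dx":3.5,"dy":-2.4,"dz":2.2,"rx":0.6,"ry":33.6,"rz":-1.5},{"hand":-1,"dx":3.5,"dy":-2.4,"dz":2.2,"rx":0.6,"ry":33.6,"rz":-1.5}]'; python3 - <<'E'
from h import *
obj_now("re")
obj_go("re",[.635,-.2265,.065],1.5,0,False);print(env.get_state()["joints"])
E
```

```text
t: 30.55
tcp_pos: [0.5827, -0.2262, 0.1572]
orientation: [-0.006, 0.866, 0.01, 0.5]
force: [0.0, -0.6, -0.1]
grip_width: 0.0409
obj bottom [ 0.5795 -0.2263  0.1037] z [ 0.004 -0.     1.   ] y [-0.026  1.     0.   ]
tcp [ 0.6379 -0.2264  0.1186]
d [-0.58  0.15  6.72] r [ 0.   0.2 -0. ]  rows>= 2.0
[-0.6730631  -0.360934    2.23968558  1.11065432  0.66837065  0.16793662]
```

```bash
python3 -m creep '[{"hand":-1,"dx":0.5,"dy":0.1,"dz":2.5,"rx":0,"ry":0.2,"rz":0},{"hand":-1,"dx":0.5,"dy":0.1,"dz":5,"rx":0,"ry":0.2,"rz":0},{"hand":-1,"dx":-0.6,"dy":0.1,"dz":6.7,"rx":0,"ry":0.2,"rz":0},{"hand":-1,"dx":-0.6,"dy":0.1,"dz":6.7,"rx":0,"ry":0.2,"rz":0},{"hand":-1,"dx":-0.6,"dy":0.1,"dz":6.7,"rx":0,"ry":0.2,"rz":0},{"hand":-1,"dx":-0.6,"dy":0.1,"dz":6.7,"rx":0,"ry":0.2,"rz":0}]'; python3 - <<'E'
from h import *
w=env.read_camera("wrist");cv2.imwrite("pics/w29.png",w["img"])
s=env.read_camera("scene");crop(s,90,170,270,300,4.4,"s29.png")
b,O=obj_now("re");obj_go("re",[.635,-.2265,.03],1.5,0,False)
E
```

```text
t: 31.05
tcp_pos: [0.6378, -0.2258, 0.1192]
orientation: [-0.006, 0.865, 0.01, 0.501]
force: [-0.7, 0.0, -0.8]
grip_width: 0.0409
obj bottom [ 0.6348 -0.2263  0.0663] z [-0.001  0.     1.   ] y [-0.026  1.    -0.   ]
tcp [ 0.6379 -0.2264  0.0836]
d [-3.14  0.02  1.83] r [ 0.  -0.1  0. ]  rows>= 1.0
```

View pics/w29.png

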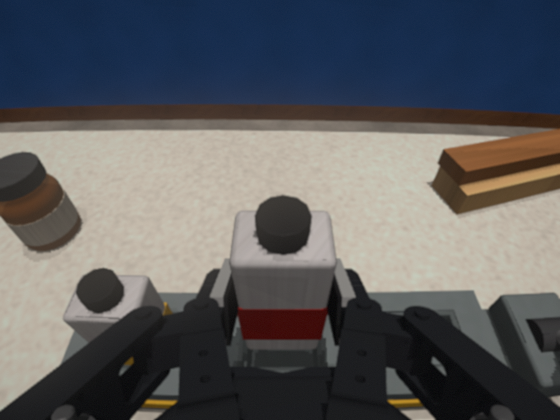

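View pics/s29.png

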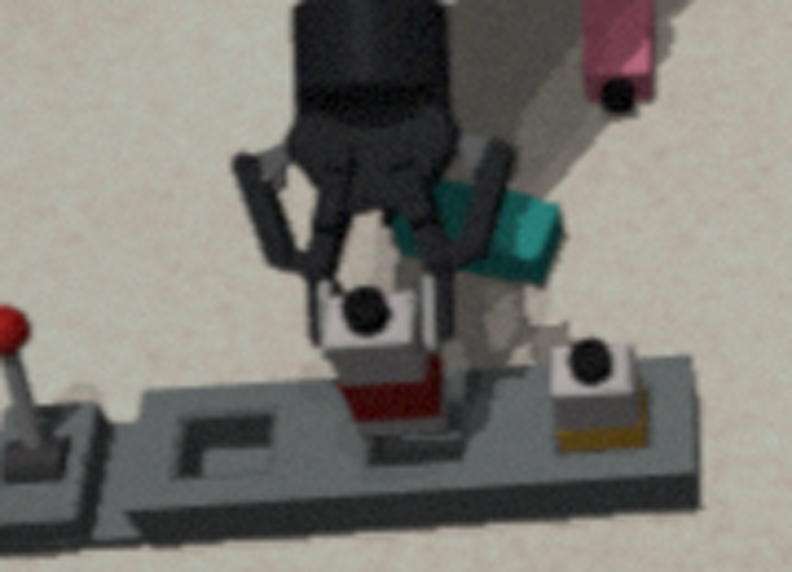

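```bash
python3 -m creep '[{"hand":-1,"dx":-1,"dy":0,"dz":0.55,"rx":0,"ry":0,"rz":0},{"hand":-1,"dx":-1.8,"dy":0,"dz":1.05,"rx":0,"ry":0,"rz":0},{"hand":-1,"dx":-2.6,"dy":0,"dz":1.5,"rx":0,"ry":0,"rz":0},{"hand":-1,"dx":-3.1,"dy":0,"dz":1.8,"rx":0,"ry":0,"rz":0},{"hand":-1,"dx":-3.1,"dy":0,"dz":1.8,"rx":0,"ry":0,"rz":0}]'; python3 - <<'E'
from h import *
b,O=obj_now("re");obj_go("re",[.635,-.2265,.008],1.5,0,False); print(env.get_state()["force"],env.get_state()["moment"],env.get_state()["grip_width"])
E
```

```text
t: 31.57
tcp_pos: [0.6375, -0.2262, 0.0835]
orientation: [-0.006, 0.865, 0.01, 0.502]
force: [-0.7, -0.7, -1.5]
grip_width: 0.0409
obj bottom [ 0.6346 -0.2263  0.03  ] z [-0.  0.  1.] y [-0.025  1.    -0.   ]
tcp [ 0.6379 -0.2264  0.0616]
d [-1.88  0.02  1.13] r [ 0. -0. -0.]  rows>= 1.0
[-0.7218758  -0.74295767 -1.45233751] [-0.01113821  0.61481079  0.04853376] 0.04093666882171032
```

```bash
python3 -m creep '[{"hand":-1,"dx":-0.7,"dy":0,"dz":0.4,"rx":0,"ry":0,"rz":0},{"hand":-1,"dx":-1.3,"dy":0,"dz":0.75,"rx":0,"ry":0,"rz":0},{"hand":-1,"dx":-1.7,"dy":0,"dz":1,"rx":0,"ry":0,"rz":0},{"hand":-1,"dx":-1.9,"dy":0,"dz":1.1,"rx":0,"ry":0,"rz":0},{"hand":-1,"dx":-2.05,"dy":0,"dz":1.2,"rx":0,"ry":0,"rz":0},{"hand":-1,"dx":-2.05,"dy":0,"dz":1.2,"rx":0,"ry":0,"rz":0},{"hand":-1,"dx":-2.05,"dy":0,"dz":1.2,"rx":0,"ry":0,"rz":0}]'; python3 - <<'E'
from h import *
b,O=obj_now("re"); print(env.get_state()["force"])
E
```

```text
t: 32.15
tcp_pos: [0.6392, -0.2267, 0.0635]
orientation: [-0.005, 0.864, 0.01, 0.504]
force: [-2.1, 2.3, 14.0]
grip_width: 0.0411
obj bottom [ 0.6365 -0.2269  0.0099] z [-0.005  0.001  1.   ] y [-0.026  1.    -0.001]
[-2.05326048  2.32309021 13.99515632]
```

```bash
python3 -m creep '[{"hand":-0.1,"dx":0,"dy":0,"dz":0,"rx":0,"ry":0,"rz":0},{"hand":0.4,"dx":0,"dy":0,"dz":0,"rx":0,"ry":0,"rz":0},{"hand":0.4,"dx":0,"dy":0,"dz":0,"rx":0,"ry":0,"rz":0},{"hand":0.4,"dx":0,"dy":0,"dz":-1,"rx":0,"ry":0,"rz":0},{"hand":0.4,"dx":0,"dy":0,"dz":-3,"rx":0,"ry":0,"rz":0},{"hand":0.4,"dx":0,"dy":0,"dz":-6,"rx":0,"ry":0,"rz":0},{"hand":0.4,"dx":0,"dy":0,"dz":-9,"rx":0,"ry":0,"rz":0},{"hand":0.4,"dx":0,"dy":0,"dz":-9,"rx":0,"ry":0,"rz":0}]'; python3 - <<'E'
from h import *
w=env.read_camera("wrist");cv2.imwrite("pics/w30.png",w["img"])
s=env.read_camera("scene");crop(s,70,130,270,290,4,"s30.png"); print(env.get_state()["joints"])
go([.50,-.40,.24],0,1.5)
E
```

```text
t: 32.82
tcp_pos: [0.5589, -0.229, 0.1107]
orientation: [-0.004, 0.863, 0.01, 0.505]
force: [1.3, 0.4, 1.5]
grip_width: 0.0595
[-0.71532598 -0.33440883  2.31278363  1.24905027  0.6635405  -0.02108094]
tcp target [ 0.5    -0.4     0.2213]
d [  6.58  16.99 -11.1 ] r [  0.3 -60.6  -0.2]  rows>= 9.0
```

View pics/w30.png

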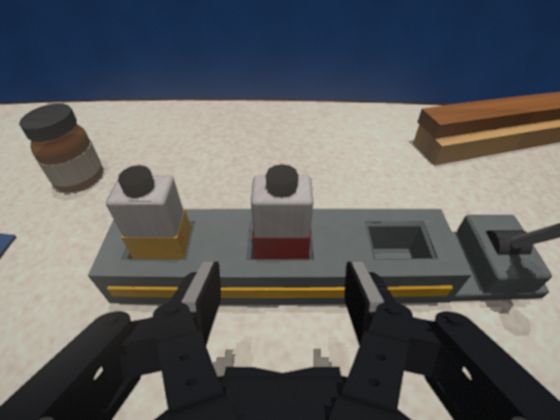

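View pics/s30.png

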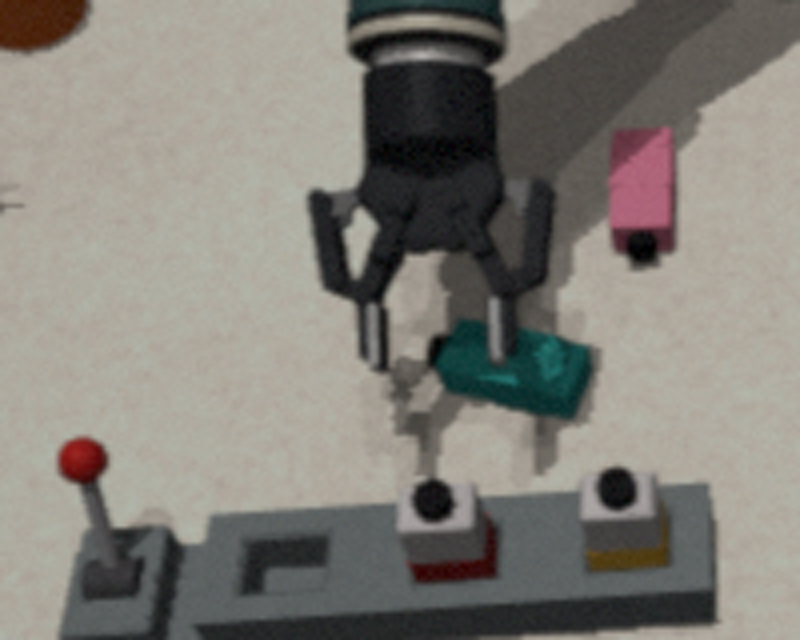

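```bash
python3 - <<'E'
from h import *
s=env.read_camera("scene");crop(s,280,200,470,340,4,"s31.png")
t=env.read_camera("top");crop(t,100,130,260,230,5,"t31.png")
E
```

```text
(no output)
```

View pics/s31.png

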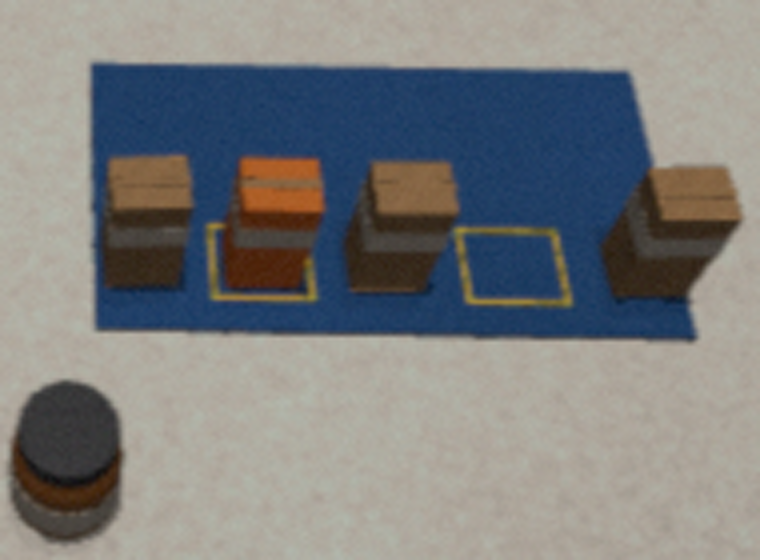

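View pics/t31.png

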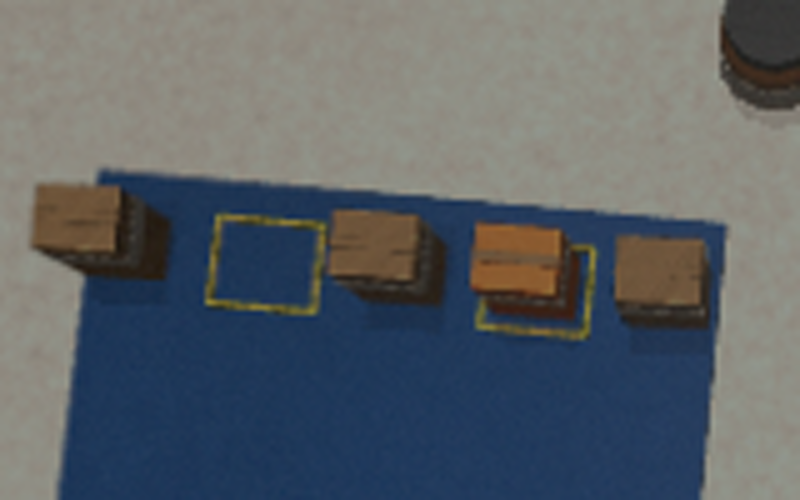

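```bash
python3 -m creep '[{"hand":0.4,"dx":3,"dy":5,"dz":-7,"rx":0.3,"ry":-60.6,"rz":-0.2},{"hand":0,"dx":6.6,"dy":17,"dz":-11.1,"rx":0.3,"ry":-60.6,"rz":-0.2},{"hand":-1,"dx":6.6,"dy":17,"dz":-11.1,"rx":0.3,"ry":-60.6,"rz":-0.2},{"hand":-1,"dx":6.6,"dy":17,"dz":-11.1,"rx":0.3,"ry":-60.6,"rz":-0.2},{"hand":-1,"dx":6.6,"dy":17,"dz":-11.1,"rx":0.3,"ry":-60.6,"rz":-0.2},{"hand":-1,"dx":6.6,"dy":17,"dz":-11.1,"rx":0.3,"ry":-60.6,"rz":-0.2},{"hand":-1,"dx":6.6,"dy":17,"dz":-11.1,"rx":0.3,"ry":-60.6,"rz":-0.2},{"hand":-1,"dx":6.6,"dy":17,"dz":-11.1,"rx":0.3,"ry":-60.6,"rz":-0.2}]'; python3 - <<'E'
from h import *
go([.55,-.4225,.113],0,1.5)
s=env.read_camera("scene");cv2.imwrite("pics/s32.png",s["img"])
E
```

```text
t: 33.68
tcp_pos: [0.5017, -0.4019, 0.2203]
orientation: [-0.001, 0.998, 0.014, 0.067]
force: [-0.4, 0.1, -0.9]
grip_width: 0.0004
tcp target [ 0.55   -0.4225  0.0943]
d [ 3.05  2.19 13.12] r [-0.  -7.7  0.1]  rows>= 4.0
```

View pics/s32.png

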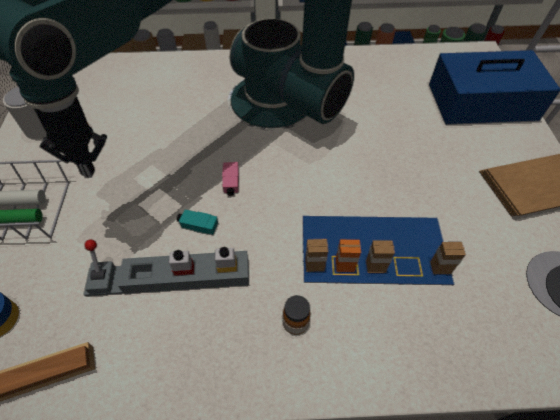

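```bash
python3 -m creep '[{"hand":-1,"dx":3,"dy":2.2,"dz":6,"rx":0,"ry":-7.7,"rz":0.1},{"hand":-1,"dx":3,"dy":2.2,"dz":10,"rx":0,"ry":-7.7,"rz":0.1},{"hand":-1,"dx":3,"dy":2.2,"dz":13.1,"rx":0,"ry":-7.7,"rz":0.1},{"hand":-1,"dx":3,"dy":2.2,"dz":13.1,"rx":0,"ry":-7.7,"rz":0.1},{"hand":-1,"dx":3,"dy":2.2,"dz":13.1,"rx":0,"ry":-7.7,"rz":0.1},{"hand":-1,"dx":3,"dy":2.2,"dz":13.1,"rx":0,"ry":-7.7,"rz":0.1}]'; python3 - <<'E'
from h import *
w=env.read_camera("wrist");cv2.imwrite("pics/w33.png",w["img"])
s=env.read_camera("scene");crop(s,30,170,170,310,4,"s33.png")
go([.654,-.4225,.112],0,1.5)
E
```

```text
t: 34.23
tcp_pos: [0.55, -0.4202, 0.0908]
orientation: [-0.002, 1.0, 0.015, -0.006]
force: [0.0, 0.4, 1.3]
grip_width: -0.0
tcp target [ 0.654  -0.4225  0.0933]
d [10.35  0.42  0.03] r [-0.1  0.5  0.1]  rows>= 3.0
```

View pics/w33.png

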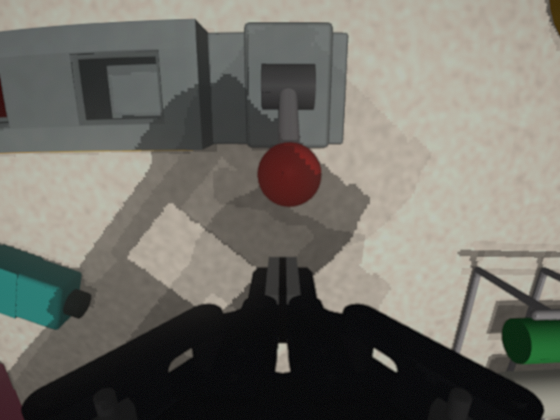

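View pics/s33.png

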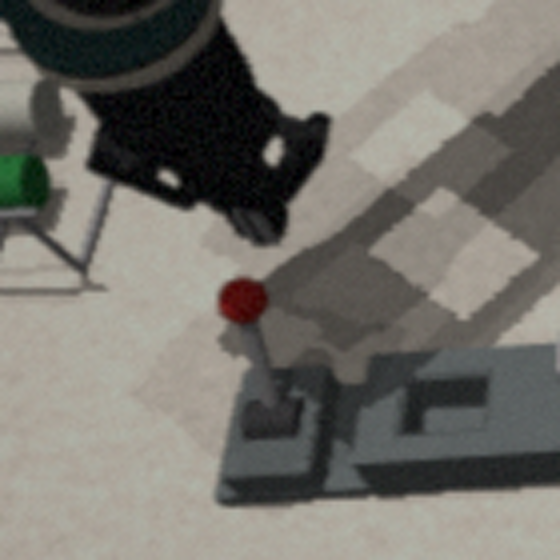

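```bash
python3 -m creep '[{"hand":-1,"dx":2,"dy":0.4,"dz":0,"rx":0,"ry":0.5,"rz":0},{"hand":-1,"dx":3,"dy":0.4,"dz":0,"rx":0,"ry":0.5,"rz":0},{"hand":-1,"dx":4,"dy":0.4,"dz":0,"rx":0,"ry":0.5,"rz":0},{"hand":-1,"dx":5,"dy":0.4,"dz":0,"rx":0,"ry":0.5,"rz":0},{"hand":-1,"dx":6,"dy":0.4,"dz":0,"rx":0,"ry":0.5,"rz":0},{"hand":-1,"dx":7,"dy":0.4,"dz":0,"rx":0,"ry":0.5,"rz":0},{"hand":-1,"dx":8,"dy":0.4,"dz":0,"rx":0,"ry":0.5,"rz":0}]'; python3 - <<'E'
from h import *
w=env.read_camera("wrist");cv2.imwrite("pics/w34.png",w["img"])
go([.654,-.4225,.112],0,1.5)
E
```

```text
t: 34.92
tcp_pos: [0.6314, -0.4228, 0.0938]
orientation: [-0.001, 1.0, 0.014, -0.0]
force: [-1.9, -0.4, 0.1]
grip_width: 0.0001
tcp target [ 0.654  -0.4225  0.0933]
d [2.13 0.06 0.03] r [-0.1 -0.   0.2]  rows>= 1.0
```

View pics/w34.png

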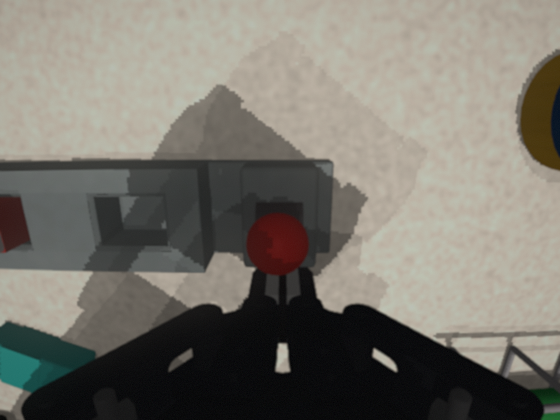

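```bash
python3 -m creep '[{"hand":-1,"dx":0.8,"dy":0,"dz":0,"rx":0,"ry":0,"rz":0},{"hand":-1,"dx":1.4,"dy":0,"dz":0,"rx":0,"ry":0,"rz":0},{"hand":-1,"dx":1.9,"dy":0,"dz":0,"rx":0,"ry":0,"rz":0},{"hand":-1,"dx":2.2,"dy":0,"dz":0,"rx":0,"ry":0,"rz":0},{"hand":-1,"dx":2.2,"dy":0,"dz":0,"rx":0,"ry":0,"rz":0}]'; python3 - <<'E'
from h import *
w=env.read_camera("wrist");cv2.imwrite("pics/w35.png",w["img"])
s=env.read_camera("scene");crop(s,30,170,170,310,4,"s35.png"); print(env.get_state()["force"])
E
```

```text
t: 35.38
tcp_pos: [0.6546, -0.4219, 0.0933]
orientation: [-0.001, 1.0, 0.014, -0.001]
force: [-2.2, 1.9, 0.5]
grip_width: -0.0
[-1.4986371   0.1111522  -1.38353158]
```

View pics/w35.png

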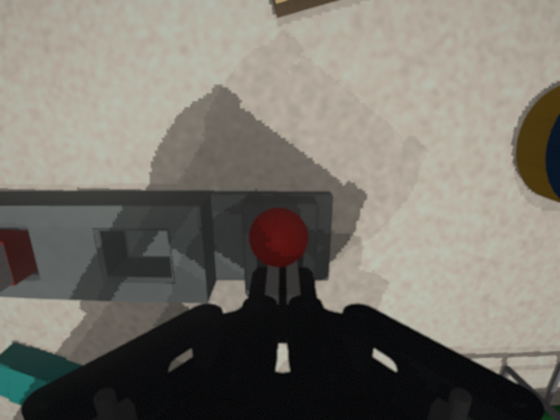

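View pics/s35.png

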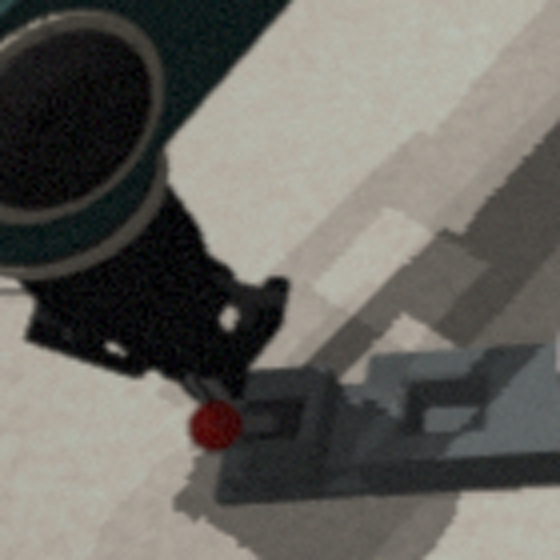

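Still only friction force, so not at the stop yet. Continue in small steps.

```bash
python3 -m creep '[{"hand":-1,"dx":0.3,"dy":0,"dz":0,"rx":0,"ry":0,"rz":0},{"hand":-1,"dx":0.5,"dy":0,"dz":0,"rx":0,"ry":0,"rz":0},{"hand":-1,"dx":0.7,"dy":0,"dz":0,"rx":0,"ry":0,"rz":0},{"hand":-1,"dx":0.7,"dy":0,"dz":0,"rx":0,"ry":0,"rz":0}]'
```

```text
t: 35.82
tcp_pos: [0.6562, -0.4221, 0.093]
orientation: [-0.002, 1.0, 0.014, -0.007]
force: [-52.0, 8.7, 14.7]
grip_width: -0.0001
```

The stop was reached at TCP x 0.656, with a 52 N fingertip push. I'll back off now.

```bash
python3 -m creep '[{"hand":-1,"dx":-1,"dy":0,"dz":0,"rx":0,"ry":0,"rz":0},{"hand":-1,"dx":-4,"dy":0,"dz":0,"rx":0,"ry":0,"rz":0},{"hand":-1,"dx":-8,"dy":0,"dz":-2,"rx":0,"ry":0,"rz":0},{"hand":-1,"dx":-12,"dy":0,"dz":-6,"rx":0,"ry":0,"rz":0},{"hand":-1,"dx":-16,"dy":0,"dz":-10,"rx":0,"ry":0,"rz":0},{"hand":-1,"dx":-18,"dy":0,"dz":-14,"rx":0,"ry":0,"rz":0},{"hand":-1,"dx":-18,"dy":0,"dz":-14,"rx":0,"ry":0,"rz":0},{"hand":-1,"dx":-18,"dy":0,"dz":-14,"rx":0,"ry":0,"rz":0}]'; python3 - <<'E'
from h import *
s=env.read_camera("scene");cv2.imwrite("pics/s36.png",s["img"]);crop(s,70,190,270,310,4,"s36c.png")
t=env.read_camera("top");cv2.imwrite("pics/t36.png",t["img"])
hsv=cv2.cvtColor(s["img"],cv2.COLOR_BGR2HSV)
for P in (s,t):
    print([(np.round(d["centre"],3),round(d["confidence"],2)) for d in env.find_in(P,"lever_tip")])
# predicted ball pixel for lever angles, rack yaw 1.5
a=np.radians(1.5);h=np.array([np.cos(a),np.sin(a),0]);pv=np.array([.640,-.4225,.034])
for q in (.8,.9,1.0):
    print(q,proj(s,[pv+h*.08*np.sin(q-.5)+np.array([0,0,.08*np.cos(q-.5)])]),proj(t,[pv+h*.08*np.sin(q-.5)+np.array([0,0,.08*np.cos(q-.5)])]))
for P in (s,t):
    im=P["img"].astype(int);m=(im[...,2]>90)&(im[...,1]<50)&(im[...,0]<50)
    n,l,st,c=cv2.connectedComponentsWithStats(m.astype(np.uint8));print([(st[i][4],c[i].round(1)) for i in range(1,n) if st[i][4]>20])
E
```

```text
t: 36.48
tcp_pos: [0.4765, -0.429, 0.2435]
orientation: [0.001, 1.0, 0.013, -0.003]
force: [0.3, 0.4, 1.7]
grip_width: -0.0003
[(array([ 0.679, -0.416,  0.111]), 0.74)]
[(array([0.561, 0.24 , 0.002]), 0.64)]
0.8 [[ 83.23864492 268.48701662]] [[426.25379441 171.15242859]]
0.9 [[ 83.02312006 272.29011397]] [[425.69999294 168.49256565]]
1.0 [[ 82.97430043 276.13922716]] [[425.04912873 166.0265268 ]]
[(np.int32(72), array([ 82.3, 275. ]))]
[(np.int32(44), array([425.4, 165.6]))]
```

View pics/s36.png

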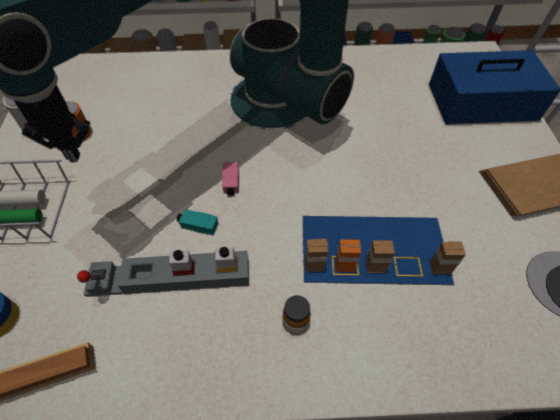

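View pics/s36c.png

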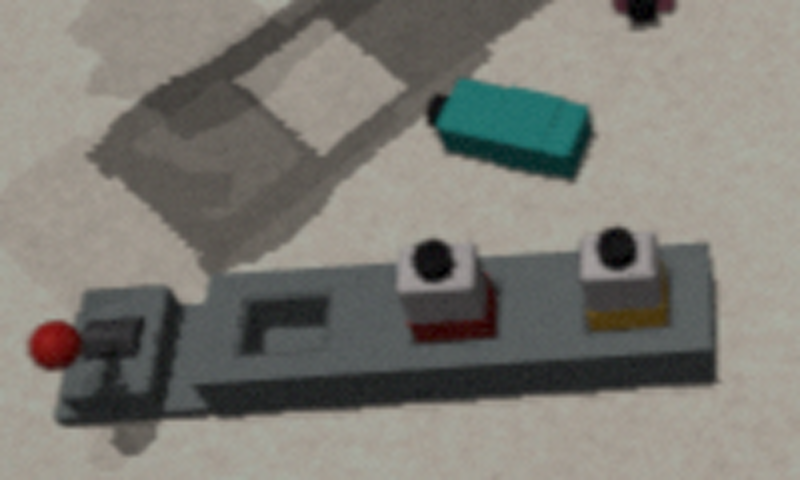

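View pics/t36.png

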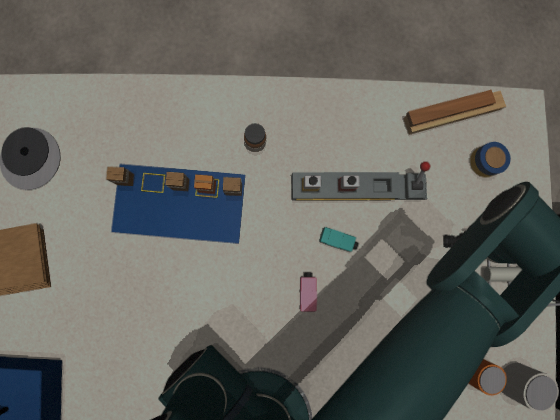

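```bash
python3 - <<'E'
from h import *
s=env.read_camera("scene")
for nm,c,(u,v) in (("red",(.635,-.2265),(433,259)),("yel",(.6325,-.1284),(617,248))):
    print(nm,"seen cap top",u/4+69.5,v/4+189.5,"pred z.110",proj(s,[[*c,.110]]),"if 10mm high",proj(s,[[*c,.120]]))
print(env.get_state()["force"]); env.hand_in()
E
```

```text
red seen cap top 177.75 254.25 pred z.110 [[178.02195094 252.88661886]] if 10mm high [[177.08302841 250.52621014]]
yel seen cap top 223.75 251.5 pred z.110 [[223.67682308 249.99921474]] if 10mm high [[223.16847199 247.62209114]]
[ 0.50807689 -0.25725262 -0.02408303]
the job is handed in; nothing more can be done
```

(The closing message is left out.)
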